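Weigh out the mill balls

TASK

Weigh out a charge of mill balls for the glaze mill: on the bench scale press the square key (on) right down, let it up, then press the round key (zero) right down and let it up. Then pick up the beaker and, from close above the bowl on the scale, pour all eight balls into the bowl, leaving the bowl in its place and not pressing any key again. Finally stand the empty beaker upright on the bench top and let go; leave the jar alone.

Things in the scene. Friction and masses are not known exactly. Their poses are not given: they have to be found in the camera images.
- beaker: Plain grey plastic beaker without handle, open at the top, standing on the bench: 90 mm tall, outer diameter 56 mm at the foot widening evenly to 64 mm at the rim, wall 3 mm, inner floor 4 mm above the underside; 90 g. The eight balls fill its lowest 40 mm. Origin: centre of its underside; z up out of its mouth. Stands left or right of the scale.
- beaker_rim (a point): Centre of the beaker's mouth, on its axis, 90 mm above its underside.
- bowl: Loose round steel bowl standing on the scale's pan: rim diameter 160 mm, foot diameter 72 mm, 55 mm high, wall 4 mm, inner floor 5 mm above its underside, about 450 g. Origin: centre of its underside, 58 mm above the bench; z up.
- scale: Fixed white bench scale: case 45 mm high, round steel pan of diameter 190 mm, pan top 58 mm above the bench. Origin: on the bench under the pan's centre; +x points from the key deck to the pan. Case from x = -200 to +110 mm, y = -120 to +120 mm; the key deck, with a small dark display between the two keys, is the part on the robot's side, x below -110 mm.
- square_key_top (a point): Centre of the top of the square key, the scale's on switch: grey spring key 28 x 28 mm, on the deck at scale x = -155 mm and y = +55 or -55 mm (either side), its top 58 mm above the bench when up. Pressed straight down; about 4 N takes it fully down, 6 mm. The point moves with the key.
- square_key (a joint): How far the square key is pressed: 0 up, 0.006 m fully down. Springs back.
- round_key_top (a point): Centre of the top of the round key, the scale's zero key: grey spring key of diameter 28 mm, on the other side of the display, its top 58 mm above the bench when up. Pressed straight down; about 4 N takes it fully down, 6 mm. The point moves with the key.
- round_key (a joint): How far the round key is pressed: 0 up, 0.006 m fully down. Springs back.
- jar: Bystander: white closed jar with a cork-brown cap, diameter 72 mm, 95 mm tall, 400 g, on the other side of the scale from the beaker. Origin: centre of its underside.
- ball0_center (a point): Centre of mill ball 0: white ceramic ball of diameter 18 mm, 11 g, one of eight equal ones, in the beaker at the start.
- ball1_center (a point): Centre of mill ball 1: white ceramic ball of diameter 18 mm, 11 g, one of eight equal ones, in the beaker at the start.
- ball2_center (a point): Centre of mill ball 2: white ceramic ball of diameter 18 mm, 11 g, one of eight equal ones, in the beaker at the start.
- ball3_center (a point): Centre of mill ball 3: white ceramic ball of diameter 18 mm, 11 g, one of eight equal ones, in the beaker at the start.
- ball4_center (a point): Centre of mill ball 4: white ceramic ball of diameter 18 mm, 11 g, one of eight equal ones, in the beaker at the start.
- ball5_center (a point): Centre of mill ball 5: white ceramic ball of diameter 18 mm, 11 g, one of eight equal ones, in the beaker at the start.
- ball6_center (a point): Centre of mill ball 6: white ceramic ball of diameter 18 mm, 11 g, one of eight equal ones, in the beaker at the start.
- ball7_center (a point): Centre of mill ball 7: white ceramic ball of diameter 18 mm, 11 g, one of eight equal ones, in the beaker at the start.

How it is judged:
By the outcome, as a careful person would: the job done as asked, in the order asked, and still so for the second after the job is handed in, with the robot touching nothing.
It also fails if it takes over 61 s, if anything falls off the work surface, if the arm or the gripper's body presses on something with over 40 N, if the wrist force passes 120 N, or if a joint passes its speed limit or range.

ROBOT

A 7-joint arm with a two-finger parallel gripper is mounted at the origin on the work surface. World frame = base frame: x ahead of the robot, y to its left, z up, the work surface at z = 0. Lengths are in m, angles in rad, forces in N, time in s.
With the tool pointing down it reaches from about 0.35 to 0.9 m from the base axis. Payload 7.2 kg.
Tool frame: the origin (TCP) lies between the finger pads; the fingertips stand 11 mm ahead of it and the grasp point (between the pads) lies 8 mm behind it; z points along the fingers, y is the line along which they close (so a half turn about z gives the same grasp; the last joint's range is limited). The gripper opens to 85 mm and grips with 20 to 120 N. Pads are 22 mm wide; open, the fingers measure 114 mm over their backs; the gripper's body (76 mm by 85 mm) begins 54 mm behind the grasp point. The pads swing forward as they close: fully open they stand 13 mm farther back than shut.
Start: joints at [-1.228, 0.411, -0.013, 1.596, 0.006, 1.134, -0.082], TCP at [0.25, 0.573, 0.213] pointing down, gripper open.
Joint ranges: [-2.95, 2.95], [-0.29, 1.99], [-1.47, 1.44], [0.14, 2.54], [-1.03, 4.17], [0.13, 1.85], [-2.86, 2.86]. Speed limits (rad/s): [2.39, 2.39, 3.01, 3.01, 3.14, 3.14, 3.14].

INTERFACE

Orientations are given as a unit quaternion [w, x, y, z].
In Python, from workcell import manip gives the robot as it stands.
- The arm moves only by the tool send_rows, never from a script. Its argument "commands" is a list of rows, each a list of 3 entries, a list of its own where there are three numbers: the closure, from -1 (fully open) to 1 (shut), then the shift along the world's x, y, z in cm, then the turn about the world's z in rad. In form: [[jaw, [x, y, z], roll], ...]. A call has 1 to 8 rows; each row is the pose to reach, as a shift and turn from the pose commanded when the call began; what a row does not reach only later rows make up. A row lasts 1/8 s, in which the tool goes at most 62.5 mm and 10.7 degrees, less where a joint would pass 70% of its speed; a pose out of reach is approached as far as the arm can. A call with a gripper value outside its range is refused whole. The fingers move at their own pace and stop on an object; "squeeze" is the grip in N (left out, the last holds). Time passes only in rows, so rows that repeat a pose let the fingers close. It gives the time, the measured TCP pose, the force, the opening and the grip force at its end, in the units of the state.
- manip.get_state(): the state, without advancing time (a new reading comes with each control period).
- manip.capture(name): name is "scene" or "top" or "wrist"; returns a dict with "img" (384x512x3 uint8, blue, green, red), "mtx" (3x3 intrinsics, pixels), "R" (3x3) and "t" (3): a world point X has camera coordinates R X + t; the wrist camera has in their place "hand_eye" (4x4, takes a point from camera to tool coordinates, whose origin is the TCP and whose axes are the flange's). Camera axes: x right, y down, z forward; pixel columns grow to the right and rows downward; lengths in m; the calibration is good to about 2 mm. A picture is of the moment at which its call begins: read the wrist's pose just before it. There is no depth.
- manip.finish_job(): hands the job in; it is judged then, once.
The state is a dict: "clock": time; "joints": joint angles; "qvel": joint speeds; "tau": joint torques, N m; "ee_pos": TCP position; "tcp_rot": TCP orientation; "wrist_force": force on the tool from outside, world axes, zero at the start; "moment": the same for the moment, N m; "finger_gap": finger opening in m; "grip_force": force on a finger pad.
Only numpy, scipy, OpenCV 4.12 (cv2) and the standard library are available. Lean on these libraries where they do the work, as an engineer would, in place of code of your own. Each camera call takes 0.05 s, during which the arm holds its last target. There are 200 camera calls.

## Working session

There is one attempt and no reset: what is moved stays moved. The work goes in short steps, Python scripts to look and compute and a tool call to move; the robot and the scene stay as the last step left them, time stands still between calls to the robot, and variables do not carry over. Pictures are saved under pics/ and viewed, at most 10 in all, crops included, and the job is handed in when it is done.

Besides the shell and the picture viewer there is one more tool, called after "Call:" as name(argument=value, ...) on one line, values as JSON. send_rows: Moves the arm, as the interface text tells. Its arguments: {"type":"object","properties":{"commands":{"type":"array","items":{"type":"array"}},"squeeze":{"type":"number"}},"required":["commands"]}

```bash
mkdir -p pics; ls; python3 - <<'E'
from workcell import manip
import cv2,numpy as np
a=manip.capture("scene");b=manip.capture("top")
cv2.imwrite("pics/a.png",a["img"]);cv2.imwrite("pics/b.png",b["img"])
for c in(a,b):print(np.round(-c["R"].T@c["t"],3),np.round(c["R"],2).tolist(),c["mtx"][0,0])
s=manip.get_state();print(s["tcp_rot"],s["finger_gap"],s["clock"])
E
```

```text
pics
[1.023 0.391 0.836] [[-0.63, 0.78, 0.0], [0.6, 0.49, -0.63], [-0.49, -0.4, -0.77]] 432.70125549100675
[0.419 0.003 1.065] [[-0.01, -1.0, -0.02], [-0.99, 0.01, -0.15], [0.15, 0.02, -0.99]] 405.9293162142873
[-1.19378421e-04  2.03892459e-01  9.78993028e-01 -7.08412164e-04] 0.08536730580163164 0.1
```

View pics/a.png

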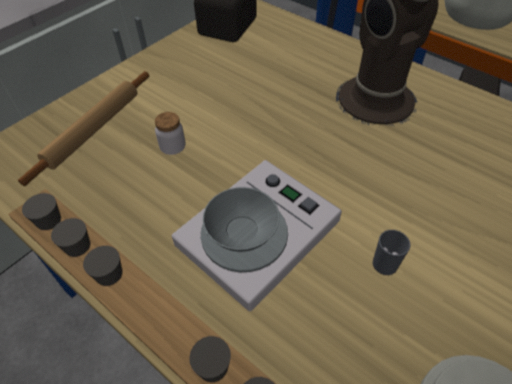

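View pics/b.png

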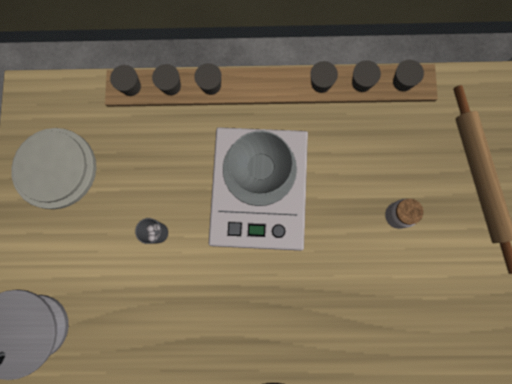

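The top view shows the scale in the middle: square key at (235,229), round key at (279,231), bowl at about (260,165). The beaker with balls is on the left at (152,232) and the jar on the right at (405,212).

```bash
cat > h.py <<'E'
import cv2,numpy as np
from workcell import manip
def ray(c,px,z):
    d=c["R"].T@np.linalg.solve(c["mtx"],[px[0],px[1],1.]);o=-c["R"].T@c["t"]
    return o+d*(z-o[2])/d[2]
def proj(c,X):
    p=c["mtx"]@(c["R"]@np.array(X)+c["t"]);return p[:2]/p[2]
E
python3 - <<'E'
from h import *
c=manip.capture("top");g=c["img"];hsv=cv2.cvtColor(g,cv2.COLOR_BGR2HSV)
for n,p,z in(("sq",(235,229),.058),("rd",(279,231),.058)):print(n,ray(c,p,z))
# scale case: white
m=cv2.inRange(hsv,(0,0,120),(180,45,255));m[:, :190]=0;m[:,330:]=0;m[:110]=0;m[270:]=0
k=max(cv2.findContours(m,0,2)[0],key=cv2.contourArea);box=cv2.boxPoints(cv2.minAreaRect(k))
P=np.array([ray(c,p,.045)[:2] for p in box]);print("case",P.round(4).tolist())
ctr=P.mean(0);print(ctr)
# beaker dark grey low sat
m=cv2.inRange(hsv,(0,0,0),(180,70,255));m[:, :125]=0;m[:,185:]=0;m[:205]=0;m[260:]=0
k=max(cv2.findContours(m,0,2)[0],key=cv2.contourArea);print("beaker px",cv2.boundingRect(k))
g2=np.hstack([cv2.resize(g[200:264,110:194],None,fx=6,fy=6,interpolation=2)[:, :480],cv2.resize(g[120:260,205:315],None,fx=2.75,fy=2.75)[:384]])
cv2.imwrite("pics/c.png",g2)
E
```

```text
sq [0.48867084 0.08793047 0.058     ]
rd [ 0.48264194 -0.0210907   0.058     ]
case [[0.4489, 0.1558], [0.7585, 0.1437], [0.7421, -0.1026], [0.4353, -0.08]]
[0.59621841 0.02920989]
beaker px (135, 218, 33, 26)
```

View pics/c.png

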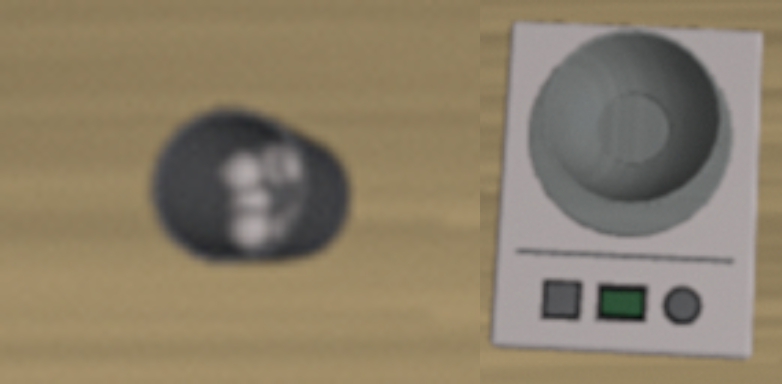

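```bash
python3 - <<'E'
from h import *
c=manip.capture("top")
print("bowl",ray(c,(258.8,162.2),.113),"beaker",ray(c,(148.5,230.7),.09),"jar",ray(c,(409,211),.095))
a=manip.capture("scene");cv2.imwrite("pics/d.png",a["img"])
R=manip.capture("wrist")["hand_eye"];print(R.round(3).tolist())
for n,X in(("sq",(.4887,.0879,.058)),("rd",(.4826,-.0211,.058))):print(n,proj(a,X))
E
```

```text
bowl [0.64458472 0.02620226 0.113     ] beaker [0.48443976 0.29414693 0.09      ] jar [ 0.5248522  -0.33068887  0.095     ]
[[0.001, -0.96, -0.279, 0.073], [1.0, 0.001, 0.001, -0.0], [-0.001, -0.279, 0.96, -0.16], [0.0, 0.0, 0.0, 1.0]]
sq [307.09492078 200.01068553]
rd [271.23943646 175.72692521]
```

Call:
send_rows(commands=[[1,[6,-12,0],0],[1,[12,-24,0],0],[1,[18,-36,0],0],[1,[23.9,-48.5,0],0],[1,[23.9,-48.5,0],0],[1,[23.9,-48.5,0],0],[1,[23.9,-48.5,0],0],[1,[23.9,-48.5,0],0]], squeeze=20)

```text
clock: 1.3
ee_pos: [0.4714, 0.1227, 0.2139]
tcp_rot: [0.0, 0.204, 0.979, 0.0]
wrist_force: [0.7, 0.5, -0.8]
finger_gap: -0.0001
grip_force: 0.0
```

Call:
send_rows(commands=[[1,[0,0,0],0],[1,[0,0,0],0]])

```text
clock: 1.55
ee_pos: [0.4705, 0.125, 0.2135]
tcp_rot: [-0.0, 0.204, 0.979, 0.0]
wrist_force: [-0.6, 0.6, -0.6]
finger_gap: -0.0
grip_force: 0.0
```

Call:
send_rows(commands=[[1,[1.8,-3.7,0],0],[1,[1.8,-3.7,-5],0],[1,[1.8,-3.7,-10],0],[1,[1.8,-3.7,-13.5],0],[1,[1.8,-3.7,-14.5],0],[1,[1.8,-3.7,-15.3],0],[1,[1.8,-3.7,-15.3],0],[1,[1.8,-3.7,-15.3],0]])

```text
clock: 2.55
ee_pos: [0.4895, 0.0879, 0.0616]
tcp_rot: [0.001, 0.204, 0.979, 0.001]
wrist_force: [-0.6, -0.8, -0.5]
finger_gap: -0.0001
grip_force: 0.0
```

Call:
send_rows(commands=[[1,[0,0,-0.4],0],[1,[0,0,-0.4],0]])

```text
clock: 2.8
ee_pos: [0.4887, 0.0876, 0.0566]
tcp_rot: [0.0, 0.204, 0.979, 0.0]
wrist_force: [0.0, 0.1, -0.1]
finger_gap: -0.0004
grip_force: 0.0
```

```bash
python3 - <<'E'
from h import *
s=manip.get_state();print(s["ee_pos"],s["wrist_force"])
w=manip.capture("wrist")["img"];a=manip.capture("scene")["img"]
cv2.imwrite("pics/e.png",np.hstack([cv2.resize(w,(400,300)),cv2.resize(a[120:270,220:420],(400,300))]))
E
```

```text
[0.48869517 0.08757061 0.05655985] [ 0.03819462  0.06231972 -0.06809802]
```

View pics/e.png

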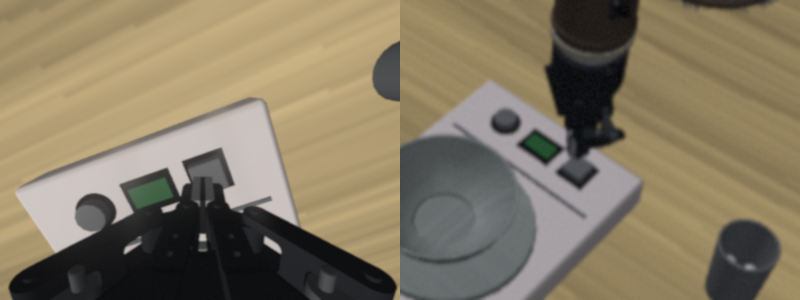

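Call:
send_rows(commands=[[1,[0,0,-0.3],0],[1,[0,0,-0.3],0],[1,[0,0,-0.3],0]])

```text
clock: 3.28
ee_pos: [0.4887, 0.0875, 0.0534]
tcp_rot: [-0.0, 0.204, 0.979, -0.0]
wrist_force: [-0.8, -1.0, -0.4]
finger_gap: 0.0002
grip_force: 0.0
```

```bash
python3 - <<'E'
from h import *
s=manip.get_state();print(s["ee_pos"],s["wrist_force"],s["tau"])
w=manip.capture("wrist")["img"];a=manip.capture("scene")["img"]
cv2.imwrite("pics/f.png",np.hstack([cv2.resize(w[150:300,156:356],(400,300),interpolation=2),cv2.resize(a[165:225,270:350],(400,300),interpolation=2)]))
E
```

```text
[0.4886948  0.08753575 0.05343742] [-0.78833568 -0.98764053 -0.43589913] [ 2.22270239e-03 -4.89927685e+01  3.58152509e+00 -2.03832096e+01
  7.75178487e-03  1.26225557e-03  1.18403375e-03]
```

View pics/f.png

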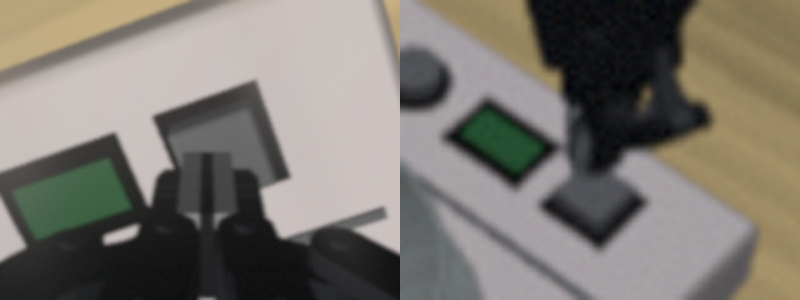

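Call:
send_rows(commands=[[1,[0,0,-0.2],0],[1,[0,0,-0.4],0],[1,[0,0,-0.4],0]])

```text
clock: 3.75
ee_pos: [0.4885, 0.0875, 0.0493]
tcp_rot: [-0.0, 0.204, 0.979, -0.0]
wrist_force: [0.6, -0.4, -1.2]
finger_gap: 0.0001
grip_force: 0.0
```

```bash
python3 - <<'E'
from h import *
s=manip.get_state();print(s["ee_pos"],s["wrist_force"])
a=manip.capture("scene");c=manip.capture("top")
P=lambda c:c["mtx"]@np.c_[c["R"],c["t"]]
def tri(pa,pc):
    X=cv2.triangulatePoints(P(a),P(c),np.array(pa,float).reshape(2,1),np.array(pc,float).reshape(2,1))[:,0];return (X[:3]/X[3]).round(4)
print("sq",tri((309.4,205),(235,229)),"rd",tri((272,181),(279,231)),"disp",tri((290,193),(257,230)))
w=manip.capture("wrist")
cv2.imwrite("pics/g.png",np.hstack([cv2.resize(w["img"][170:290,186:346],(400,300),interpolation=2),cv2.resize(a["img"][165:225,270:350],(400,300),interpolation=2)]))
# wrist ray to key plane at key centre
d=cv2.cvtColor(c["img"],cv2.COLOR_BGR2GRAY)
E
```

```text
[0.48853683 0.08750738 0.04927684] [ 0.59479245 -0.42668919 -1.20625306]
sq [0.4881 0.092  0.0424] rd [ 0.4829 -0.0201  0.0398] disp [0.4857 0.0357 0.04  ]
```

View pics/g.png

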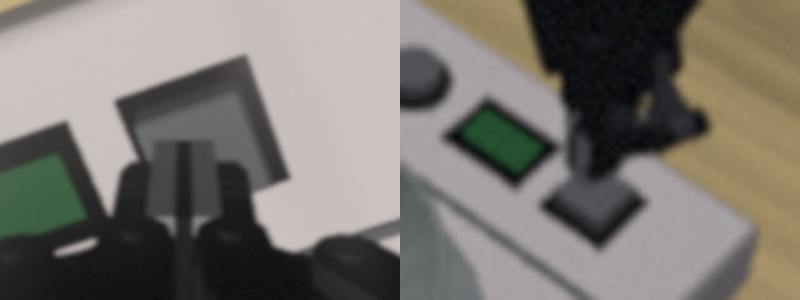

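Call:
send_rows(commands=[[1,[0,0,-0.2],0],[1,[0,0,-0.4],0],[1,[0,0,-0.4],0]])

```text
clock: 4.28
ee_pos: [0.4886, 0.0875, 0.0453]
tcp_rot: [-0.0, 0.204, 0.979, -0.0]
wrist_force: [-0.1, -0.1, 0.2]
finger_gap: 0.0001
grip_force: 0.0
```

Call:
send_rows(commands=[[1,[0,0,-0.2],0],[1,[0,0,-0.4],0],[1,[0,0,-0.4],0]])

```text
clock: 4.65
ee_pos: [0.4885, 0.0875, 0.0413]
tcp_rot: [-0.0, 0.204, 0.979, -0.0]
wrist_force: [0.1, -1.1, 0.5]
finger_gap: 0.0002
grip_force: 0.0
```

```bash
python3 - <<'E'
from h import *
s=manip.get_state();print(s["ee_pos"],s["wrist_force"],s["moment"])
a=manip.capture("scene")
w=manip.capture("wrist")
cv2.imwrite("pics/i.png",np.hstack([cv2.resize(w["img"][170:290,186:346],(400,300),interpolation=2),cv2.resize(a["img"][165:225,270:350],(400,300),interpolation=2)]))
E
```

```text
[0.48854282 0.08751117 0.04129652] [ 0.1449059  -1.08000979  0.54313658] [0.00399283 0.00473203 0.01104637]
```

View pics/i.png

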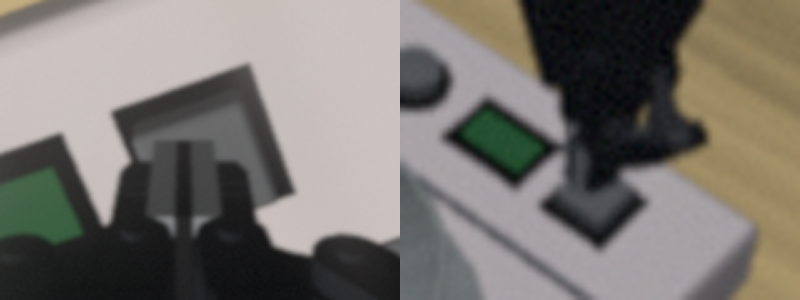

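Call:
send_rows(commands=[[1,[0,0,-0.2],0],[1,[0,0,-0.4],0],[1,[0,0,-0.4],0]])

```text
clock: 5.12
ee_pos: [0.4889, 0.0876, 0.0375]
tcp_rot: [0.0, 0.204, 0.979, 0.0]
wrist_force: [0.4, -0.1, 2.3]
finger_gap: -0.0003
grip_force: 1.1
```

Call:
send_rows(commands=[[1,[0,0,-0.1],0],[1,[0,0,-0.2],0],[1,[0,0,-0.2],0]])

```text
clock: 5.5
ee_pos: [0.4889, 0.0876, 0.0355]
tcp_rot: [0.0, 0.204, 0.979, 0.0]
wrist_force: [-0.0, -0.9, 3.5]
finger_gap: -0.0001
grip_force: 1.6
```

Call:
send_rows(commands=[[1,[0,0,-0.1],0],[1,[0,0,-0.2],0],[1,[0,0,-0.2],0]])

```text
clock: 5.88
ee_pos: [0.4889, 0.0876, 0.0341]
tcp_rot: [0.0, 0.204, 0.979, 0.0]
wrist_force: [-2.8, -0.7, 12.2]
finger_gap: -0.0
grip_force: 6.0
```

Call:
send_rows(commands=[[1,[0,0,2.2],0],[1,[0,0,2.2],0],[1,[-0.3,-5.5,2.2],0],[1,[-0.6,-10.9,2.2],0],[1,[-0.6,-10.9,2.2],0],[1,[-0.6,-10.9,0.9],0],[1,[-0.6,-10.9,0.4],0],[1,[-0.6,-10.9,0.2],0]])

```text
clock: 6.88
ee_pos: [0.4822, -0.0203, 0.0347]
tcp_rot: [-0.001, 0.203, 0.979, -0.0]
wrist_force: [-2.0, -0.7, 4.3]
finger_gap: -0.0002
grip_force: 1.8
```

Call:
send_rows(commands=[[1,[0,0,-0.1],0],[1,[0,0,-0.2],0],[1,[0,0,-0.2],0]])

```text
clock: 7.25
ee_pos: [0.4823, -0.0203, 0.0341]
tcp_rot: [-0.0, 0.203, 0.979, 0.001]
wrist_force: [-4.6, 2.6, 13.3]
finger_gap: 0.0001
grip_force: 6.1
```

Call:
send_rows(commands=[[1,[0,0,5],0],[-1,[0,3,11],-0.17],[-1,[0.1,9,14],-0.35],[-1,[0.1,15,14],-0.52],[-1,[0.2,21,14],-0.7],[-1,[0.2,27,14],-0.87],[-1,[0.2,31.4,14],-1.05],[-1,[0.2,31.4,14],-1.21]])

```text
clock: 8.25
ee_pos: [0.4828, 0.2992, 0.1729]
tcp_rot: [-0.001, 0.723, 0.69, 0.0]
wrist_force: [-0.3, -0.6, -0.5]
finger_gap: 0.0856
grip_force: 0.0
```

Call:
send_rows(commands=[[-1,[0,0,0],0]])

```text
clock: 8.38
ee_pos: [0.4842, 0.2932, 0.1731]
tcp_rot: [0.0, 0.724, 0.69, -0.0]
wrist_force: [0.9, -0.2, -0.1]
finger_gap: 0.0856
grip_force: 0.0
```

```bash
python3 - <<'E'
from h import *
s=manip.get_state();print(s["ee_pos"],s["wrist_force"],s["tcp_rot"],s["joints"])
w=manip.capture("wrist");c=manip.capture("top")
np.savez("w.npz",img=w["img"],mtx=w["mtx"],he=w["hand_eye"])
print(w["mtx"],w["hand_eye"].round(3))
cv2.imwrite("pics/j.png",w["img"])
E
```

```text
[0.48422037 0.29322319 0.17307142] [ 0.85211953 -0.1500237  -0.0974424 ] [ 2.90227463e-04  7.23524848e-01  6.90298174e-01 -3.75291835e-04] [-0.94002649  0.36259787  0.39987246  1.81079233 -0.16384456  1.00138845
 -0.52170706]
[[269.84214336   0.         259.03903913]
 [  0.         269.84214336 191.54545437]
 [  0.           0.           1.        ]] [[ 0.001 -0.96  -0.279  0.071]
 [ 1.     0.001 -0.    -0.001]
 [ 0.001 -0.279  0.96  -0.16 ]
 [ 0.     0.     0.     1.   ]]
```

View pics/j.png

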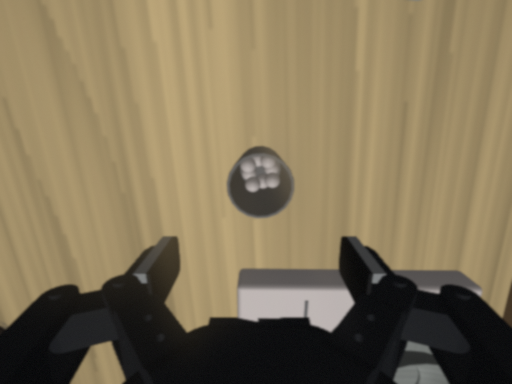

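Wrist view: the beaker rim is a circle about (261,183) with eight balls visible, and the fingertips at (170,238) and (350,238) straddle it. The fingers are about 28 mm shorter than stated, which matches the key contacts, so I'm allowing for that.

Call:
send_rows(commands=[[-1,[0.2,0.4,-4],0],[-1,[0.2,0.4,-8],0],[-1,[0.2,0.4,-12],0],[-1,[0.2,0.4,-15.5],0],[-1,[0.2,0.4,-15.5],0],[1,[0.2,0.4,-15.5],0],[1,[0.2,0.4,-15.5],0],[1,[0.2,0.4,-15.5],0]], squeeze=20)

```text
clock: 9.48
ee_pos: [0.4876, 0.2971, 0.0203]
tcp_rot: [0.0, 0.724, 0.689, 0.001]
wrist_force: [-1.6, -1.0, 7.5]
finger_gap: 0.0629
grip_force: 21.1
```

Call:
send_rows(commands=[[1,[0,0,0],0],[1,[0,0,1],0],[1,[0,0,3],0],[1,[0,0,3],0]])

```text
clock: 9.98
ee_pos: [0.4879, 0.2974, 0.0504]
tcp_rot: [0.0, 0.724, 0.689, 0.002]
wrist_force: [-0.5, 0.8, -1.5]
finger_gap: 0.0631
grip_force: 22.5
```

```bash
python3 - <<'E'
from h import *
a=manip.capture("scene");c=manip.capture("top")
r=lambda m:cv2.resize(m,(400,400),interpolation=2)
cv2.imwrite("pics/k.png",np.hstack([r(a["img"][180:300,330:450]),r(c["img"][180:280,100:200])]))
E
```

View pics/k.png

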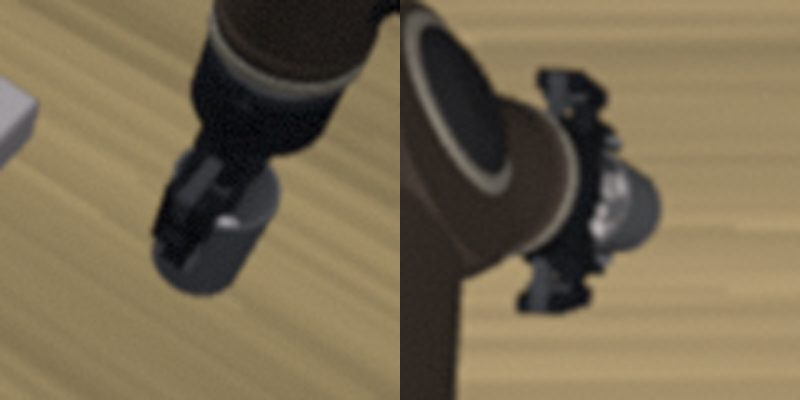

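The beaker is held, pads near the rim. Next I'll tip it partly by dragging its foot against the fixed left edge of the scale case.

Call:
send_rows(commands=[[1,[1.5,-3.5,0],0],[1,[3.2,-7,0],0],[1,[3.2,-10.5,0],0],[1,[3.2,-11.7,0],0],[1,[3.2,-12.7,0],0],[1,[3.2,-13.7,0],0],[1,[3.2,-13.7,0],0]])

```text
clock: 10.95
ee_pos: [0.5186, 0.1595, 0.0485]
tcp_rot: [-0.0, 0.725, 0.689, -0.0]
wrist_force: [-0.7, 2.9, -0.8]
finger_gap: 0.0626
grip_force: 21.8
```

```bash
cat > sh.py <<'E'
from h import *
import sys
a=manip.capture("scene");s=manip.get_state();print(np.round(s["ee_pos"],4),np.round(s["wrist_force"],1),s["finger_gap"])
g=a["img"];X=np.array(s["ee_pos"]);p=proj(a,X+[0,0,.05]);x,y=int(p[0]),int(p[1])
np.save("last_%s.npy"%sys.argv[1],g)
cv2.imwrite("pics/%s.png"%sys.argv[1],cv2.resize(g[max(0,y-70):y+70,max(0,x-90):x+90],(720,560),interpolation=2))
E
python3 sh.py l
```

```text
[0.5186 0.1599 0.0485] [-0.4  1.9 -0.1] 0.06264503294942794
```

Call:
send_rows(commands=[[1,[0,-0.9,0],0],[1,[0,-1.8,0],0],[1,[0,-2.7,0],0],[1,[0,-3.6,0],0],[1,[0,-4.5,0],0],[1,[0,-5.4,0],0],[1,[0,-6.3,0],0],[1,[0,-6.3,0],0]])

```text
clock: 12.0
ee_pos: [0.5191, 0.0937, 0.0488]
tcp_rot: [0.001, 0.725, 0.688, -0.0]
wrist_force: [-0.1, -4.4, 6.2]
finger_gap: 0.0616
grip_force: 24.4
```

```bash
python3 sh.py m
```

```text
[0.5191 0.0939 0.0489] [-0.4 -5.9  7.1] 0.061422637411938895
```

View pics/m.png

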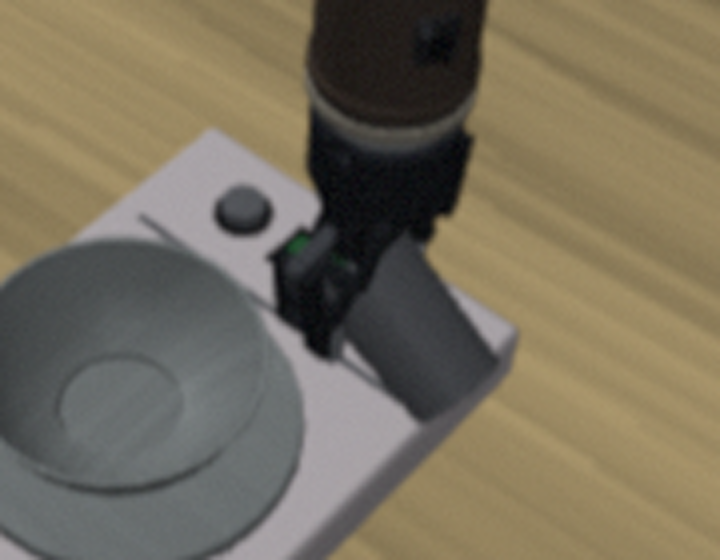

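The one remaining view shows the beaker tipped about 60° toward the bowl, with its foot on the case edge and the balls still inside. I'll tighten the grip, lift, and move over the bowl.

Call:
send_rows(commands=[[1,[0,0,0],0],[1,[0,0,0.5],0],[1,[0,0,2],0],[1,[0,0,5],0],[1,[0,0,8],0],[1,[0,0,10],0],[1,[0,0,10],0]], squeeze=50)

```text
clock: 12.92
ee_pos: [0.5197, 0.0968, 0.1503]
tcp_rot: [0.001, 0.725, 0.689, 0.002]
wrist_force: [0.1, 0.6, -2.7]
finger_gap: 0.0608
grip_force: 54.9
```

```bash
python3 sh.py n; python3 - <<'E'
# coarse text dump of scene gray near the held beaker: find beaker pixels = neutral dark-grey, not black arm
from h import *
a=manip.capture("scene");s=manip.get_state();g=a["img"].astype(int);p=proj(a,np.array(s["ee_pos"])+[0,0,.05]);x,y=map(int,p)
sub=g[y-40:y+60:2,x-50:x+60:2];v=sub.mean(2);sat=sub.max(2)-sub.min(2)
print(x,y)
for r in range(sub.shape[0]):print(''.join('.' if sat[r,c]>22 else ('#' if v[r,c]<40 else 'b' if v[r,c]<95 else 'o' if v[r,c]<135 else ' ') for c in range(sub.shape[1])))
E
```

```text
[0.5189 0.0967 0.1491] [ 0.3  0.7 -2. ] 0.06106674603214837
307 167
..................######################b..............
..................######################...............
..................######################...............
..................######################...............
..................b####################b...............
...................####################................
...................b###################................
....................###################................
....................################b#b................
....................##################.................
...................b##################.................
...................##################..................
...................#bb#############....................
...................bbb#############....................
..................bbb#########bb###....................
..............##bbbb#.#######bbbbb.....................
..............#bbbb##..b####bbbbbb.....................
...   ........#bbb####..b###bbbbbb.....................
..     .......#########b
[... 1067 characters left out ...]
bboobbbbbb..................
bbbbbbbbooo           bbbbbbbbobbbbboo.................
bbbbbbbbboooo        bbbbbbbbb#obbo    ................
bbbbbbobboo oo       b##bbbbb#b          ..............
boooooooooo   o       ob#bbb#b            .............
oooooooooooo   oo       b###b             .............
oooooooooooo    oo       o#b             o.............
ooooooooooooo     oo      o             ob.............
oooooooooooooo     oo                  obb.............
oooooooooooooo      ooo               obbo.............
ooooooooooooooo       oo             obbb..............
ooooooooooooooo        oo           obbb...............
ooooooooooooooo          oo        obbb................
```

Call:
send_rows(commands=[[1,[1.5,2.5,0],0],[1,[3.1,2.5,-4],0],[1,[3.1,2.5,-8],0],[1,[3.1,2.5,-8.8],0],[1,[3.1,2,-9.3],0],[1,[3.1,1.5,-9.7],0],[1,[3.1,1,-10],0],[1,[3.1,1,-10],0]], squeeze=20)

```text
clock: 14.02
ee_pos: [0.55, 0.106, 0.0491]
tcp_rot: [0.0, 0.725, 0.689, 0.0]
wrist_force: [0.5, 0.3, -1.3]
finger_gap: 0.0612
grip_force: 55.0
```

```bash
cat > asc.py <<'E'
from h import *
a=manip.capture("scene");s=manip.get_state();g=a["img"].astype(int);p=proj(a,np.array(s["ee_pos"])+[0,0,.05]);x,y=map(int,p)
sub=g[y-24:y+56:2,x-40:x+60:2];v=sub.mean(2);sat=sub.max(2)-sub.min(2)
print(np.round(s["ee_pos"],4),np.round(s["wrist_force"],1),round(s["finger_gap"],4))
for r in range(sub.shape[0]):print(''.join('.' if sat[r,c]>22 else ('#' if v[r,c]<40 else 'b' if v[r,c]<90 else 'o' if v[r,c]<135 else ' ') for c in range(sub.shape[1])))
E
python3 asc.py
```

```text
[0.55   0.1063 0.049 ] [-0.7  0.2 -1.6] 0.0612
     obbbo   o###################.................
            ob###################.................
o          o#..#################..................
boo       o##..################b..................
bbboo      ob################b....................
bbbboo       b###############b  ..................
bbbbbbo       bbb############b   .................
bbbbbbooo     bbb########bbbb      ...............
bbbbobboooo  bbb########bbbbbo      ..............
bbobooooob#bbbb#bb#####bbbbbbbo       ............
oooooooob##bbb###bbb##bbbbbbb#o        ...........
oooooooob##bb#########bbbbbbbbo          .........
ooooooooo##b##########bbbbbbbbb          o........
ooooooooo#######b####bbbbbbbbbbo         o........
ooooooooob######b###bbbbbbbbbbbb        oo........
ooooooooob#########bbbbbbbbbbbbbb      oo.........
ooooooooob#########bbbbbbbbbbbbbbo    ooo.........
ooooooooobb########bbbbbbbbbbbbbbbo  oobo.........
ooooooooooob#####bbbbbbbbbbbbbbbbbbooobo..........
oooooooooooob####bbbbbbbbbbbbbbbbbbbobo...........
ooooooooooooob###bobbbbbbbbbbbbbb
[... 286 characters left out ...]
oo         bbbbbbbbbbb...............
ooooooooooooooo          bbbbbbbbo................
ooobooooooooooo          obbbbbb..................
ooboooooooooooo          obbbb....................
bbooooooooooob          oobb......................
oooooooooooooo         oobb.......................
oooooooooooob         oobb........................
ooooooooooooo        oobbo........................
ooooooooooob        oobb..........................
oooooooooob        oobb...........................
ooooooooob        ooobo...........................
ooooooobb        oobbo............................
oooooobb        oobbo.............................
oooobbo        oobbo..............................
```

Call:
send_rows(commands=[[0.9,[0,0,2],0],[0.9,[0,2.4,2],0],[0.9,[0,2.4,1],0],[0.9,[0,2.4,0],0],[0.9,[0,1.7,0],0],[0.9,[0,1,0],0],[0.9,[0,0.4,0],0],[0.9,[0,0.4,0],0]], squeeze=20)

```text
clock: 15.08
ee_pos: [0.55, 0.1095, 0.0488]
tcp_rot: [0.0, 0.725, 0.689, 0.0]
wrist_force: [0.6, 0.1, -2.2]
finger_gap: 0.0611
grip_force: 55.0
```

```bash
python3 asc.py
```

```text
[0.55   0.1101 0.0488] [ 0.5  0.1 -1.6] 0.0612
     ooo    b###################b.................
           b..##################..................
o        ob....#################..................
boo       b#...###############b...................
bbbo       o#################b....................
bbbbo       ob###############o ...................
bbbbboo       bbb########b###o   .................
bbbbbboo     obbb#######bbbbo     ................
bbobooooooo  bbb#######bbbbbb       ..............
ooooooooob#obbb##b#####bbbbbbb       .............
oooooooob#bbbb###bb###bbbbbbbo         ...........
oooooooob#bbb#########bbbbbbbb          ..........
oooooooob############bbbbbbbbbo         o.........
ooooooooo######bb####bbbbbbbbbb        oo.........
ooooooooo#######b##bbbbbbbbbbbbb      oo..........
ooooooooo##########bbbbbbbbbbbbbo    oob..........
ooooooooo##########bbbbbbbbbbbbbbo  oobo..........
ooooooooob########bbbbbbbbbbbbbbbboooobo..........
ooooooooooob#####bbbbbbbbbbbbbbbbbbobbo...........
oooooooooooob###bbbbbbbbbbbbbbbbbbbbbo............
ooooooooooooo###bbobbbbbbbbbbbbbb
[... 286 characters left out ...]
o         obbbbbbbbbb................
oooooooooooooo          obbbbbbbb.................
oobooooooooooo          obbbbbbb..................
booooooooooooo         oobbbbb....................
oooooooooooob         ooobo.......................
ooooooooooooo        ooobo........................
oooooooooooo        oobbo.........................
oooooooooob        oobbo..........................
ooooooooobo       ooobo...........................
oooooooobo       ooooo............................
ooooooobo       oobbo.............................
oooooobo       ooobo..............................
oooobbo       ooobb...............................
oobbo        oobbb................................
```

Call:
send_rows(commands=[[0.9,[0,0,1.5],0],[0.9,[0,2.3,1.5],0],[0.9,[0,2.3,-0.3],0],[0.9,[0,1.8,-0.7],0],[0.9,[0,1.3,-1],0],[0.9,[0,0.9,-1.2],0],[0.9,[0,0.6,-1.4],0],[0.9,[0,0.6,-1.4],0]], squeeze=20)

```text
clock: 16.12
ee_pos: [0.5502, 0.119, 0.0356]
tcp_rot: [-0.001, 0.724, 0.69, 0.002]
wrist_force: [-3.1, 7.5, 5.0]
finger_gap: 0.0612
grip_force: 47.6
```

```bash
python3 asc.py
```

```text
[0.5502 0.1189 0.0356] [-2.5  7.5  4.5] 0.0611
        b#....###################.................
bo       b##..##################..................
bbo       ob#.##################..................
bbboo       b###################..................
bbbboo       o###############boo..................
bbboooo       b##############o    ................
ooooooooo     b##############o     ...............
ooooooo  o    bbb########bb#b        .............
oooooooo  oo  bbb#######bbbb          ............
oooooooo  ooobbb#######bbbbbo          ...........
ooooooooob#bbbb#bbb####bbbbbb         o...........
ooooooooo##bbb###bbb##bbbbbbbb       oo...........
ooooooooo##bb#########bbbbbbbbo     ooo...........
ooooooooo############bbbbbbbbbbo   oobo...........
ooooooooo#######b###bbbbbbbbbbbb  oobb............
ooooooooob#########bbbbbbbbbbbbbboobbo............
ooooooooob#########bbbbbbbbbbbbbbbbbo.............
ooooooooob#########bbbbbbbbbbbbbbbbo..............
oooooooooob#######bbbbbbbbbbbbbbbbb...............
ooooooooooobb####bbbbbbbbbbbbbbbbbbb..............
ooooooooooooo###bbobbbbbbbbbbbbbb
[... 286 characters left out ...]
         oobbbbbbbbbbo...............
oooooooooooo         ooobbbbbbbbbo................
oooooooooob         ooobo.bbbbbb..................
ooooooooooo        oobbo...bbbb...................
ooooooooob        ooobo.....b.....................
oooooooobo       ooobo............................
ooooooobo       ooobo.............................
oooooobo       oobbo..............................
ooooobo       oobbb...............................
oooobo       oobbo................................
oobb        ooobo.................................
bbo        ooobo..................................
o         ooobb...................................
         ooobb....................................
```

Call:
send_rows(commands=[[0,[0,0,0],0],[0,[0,0,0],0]], squeeze=20)

```text
clock: 16.42
ee_pos: [0.5502, 0.1189, 0.0356]
tcp_rot: [-0.001, 0.724, 0.69, 0.002]
wrist_force: [-2.9, 8.9, 5.6]
finger_gap: 0.0612
grip_force: 47.0
```

Call:
send_rows(commands=[[-0.3,[0,0,0],0]])

```text
clock: 16.55
ee_pos: [0.5502, 0.1189, 0.0356]
tcp_rot: [-0.001, 0.724, 0.69, 0.002]
wrist_force: [-1.5, 7.4, 4.2]
finger_gap: 0.0609
grip_force: 47.0
```

Call:
send_rows(commands=[[-0.36,[0,0,0],0]])

```text
clock: 16.68
ee_pos: [0.5502, 0.1189, 0.0356]
tcp_rot: [-0.001, 0.724, 0.69, 0.002]
wrist_force: [-2.4, 8.8, 5.3]
finger_gap: 0.0612
grip_force: 46.9
```

Call:
send_rows(commands=[[-0.4,[0,0,0],0]])

```text
clock: 16.8
ee_pos: [0.5502, 0.1189, 0.0356]
tcp_rot: [-0.001, 0.724, 0.69, 0.002]
wrist_force: [-1.9, 8.4, 5.8]
finger_gap: 0.0609
grip_force: 47.0
```

Call:
send_rows(commands=[[-0.42,[0,0,0],0]])

```text
clock: 16.92
ee_pos: [0.5502, 0.1189, 0.0356]
tcp_rot: [-0.001, 0.724, 0.69, 0.002]
wrist_force: [-1.9, 6.5, 5.0]
finger_gap: 0.0608
grip_force: 46.9
```

Call:
send_rows(commands=[[-0.435,[0,0,0],0]])

```text
clock: 17.05
ee_pos: [0.5503, 0.1188, 0.0355]
tcp_rot: [-0.001, 0.724, 0.69, 0.002]
wrist_force: [-2.7, 9.0, 4.4]
finger_gap: 0.0612
grip_force: 28.3
```

Call:
send_rows(commands=[[-0.437,[0,-0.2,-0.1],0],[-0.437,[0,-0.5,-0.3],0],[-0.437,[0,-0.8,-0.4],0],[-0.437,[0,-0.8,-0.4],0]])

```text
clock: 17.55
ee_pos: [0.5513, 0.1138, 0.0334]
tcp_rot: [-0.001, 0.723, 0.691, 0.004]
wrist_force: [-7.9, 14.1, 20.0]
finger_gap: 0.0616
grip_force: 35.8
```

```bash
python3 asc.py | head -34
```

```text
[0.5513 0.1138 0.0334] [-6.6 14.2 19.3] 0.0615
oo       o##..###################.................
bboo      ob#.##################b.................
bbboo       b###################..................
bbbbbo       ob#################..................
bbbbbooo      o###############oo  ................
bbboooooo     o##############b     ...............
oooooooooo    bbb############b       .............
ooooooooo oo  bbb########bbbbo        ............
ooooooooo  ooobbb#######bbbbb           ..........
ooooooooooooobbb#######bbbbbb           o.........
ooooooooob#bbbb##bo####bbbbbbo          o.........
ooooooooo##bbb####bb##bbbbbbbbo        oo.........
ooooooooo##bb#########bbbbbbbbbo      oo..........
ooooooooob###########bbbbbbbbbbbo    oob..........
ooooooooob######b###bbbbbbbbbbbbb   oobo..........
ooooooooob#########bbbbbbbbbbbbbbbooobo...........
ooooooooob#########bbbbbbbbbbbbbbbbbbb............
oooooooooo#########bbbbbbbbbbbbbbbbbb.............
ooooooooooob######bbbbbbbbbbbbbbbbbbb.............
oooooooooooob####bbbbbbbbbbbbbbbbbbbb.............
ooooooooooooob###boobbbbbbbbbbbbbbbbbb............
ooooooooooooobb##b  obbbbbbbbbbbbbbbbbb...........
oooooooooooooo obo   obbbbbbbbbbbbbbbb............
oooooooooooooo        obbbbbbbbbbbbbb.............
oooooooooooooo         obbbbbbbbbbbb..............
oobooooooooooo          obbbbbbbbbbo..............
oboooooooooooo          obbbbbbbbbo...............
booooooooooob          oobbbbbbbb.................
ooooooooooooo         oobb..bbbb..................
ooooooooooob         oobbo...bb...................
oooooooooooo        ooobo.........................
ooooooooooo        ooob...........................
ooooooooob        oobbo...........................
```

Call:
send_rows(commands=[[-0.437,[0,0,1],0],[-0.437,[0,1,4],0],[0,[-1,6,5],0],[0,[-2,12,5],0],[0,[-3,15,3],0],[0,[-3,15,0],0],[0,[-3,15,-2],0],[0,[-3,15,-2],0]])

```text
clock: 18.6
ee_pos: [0.519, 0.2566, 0.0092]
tcp_rot: [0.0, 0.725, 0.689, -0.002]
wrist_force: [0.6, -0.1, -1.2]
finger_gap: 0.0614
grip_force: 24.3
```

```bash
python3 asc.py | head -40
```

```text
[0.5199 0.2571 0.0103] [ 0.2 -0.2 -1.7] 0.0614
  oobb...........###################..............
 oobb............###################..............
oobb.............b#################...............
obb...............#################...............
bb................################................
b................################b................
.................###############..................
.................############b....................
................##bb#######b......................
................#bbb#######bb.....................
...............bbbbb######bbb.....................
.............bbbbbb######bbbbb....................
............b#bbbb##bb##bbbbbbb...................
............##bbb#######bbbbbbbb..................
............##bb#######bbbbbbbbbb.................
............##########bbbbbbbbbbb.................
............#########bbbbbbbbbbbbb................
...........b########bbbbbbbbbbbbbbb...............
...........b########bbbbbbbbbbbbbbbb..............
.............#######bbbbbbbbbbbbbbbbb.............
.............####bbbbbbbbbbbbbbbb
[... 235 characters left out ...]
...........bbbbbbbbbbbbbbb...........
.........................bbbbbbbbbbbbb............
..........................bbbbbbbbbbb.............
...........................bbbbbbbbb..............
............................bbbbbb................
............................bbbbb.................
..................................................
..................................................
..................................................
..................................................
..................................................
..................................................
..................................................
..................................................
```

Call:
send_rows(commands=[[0,[0,0,4],0],[0,[0,0,9],0],[0,[3,-2,13],0],[0,[6,-7,13],0],[0,[9,-12,13],0],[0,[12.3,-18,13],0],[0,[12.3,-18,13],0],[0,[12.3,-18,13],0]])

```text
clock: 19.65
ee_pos: [0.643, 0.0775, 0.1415]
tcp_rot: [0.0, 0.725, 0.688, 0.0]
wrist_force: [-0.7, 0.4, -0.8]
finger_gap: 0.0617
grip_force: 23.6
```

```bash
python3 asc.py | head -40
```

```text
[0.6425 0.0792 0.1412] [-0.5  0.9 -2.3] 0.0614
.........  ######################b    ............
........   b#####################o      ..........
.......    b###################bbo       .........
......    o###################o b#bo       .......
....oooooob#b#################ob...#o       ......
..oobbbbbbbbb############b#####.....#bo       ....
obbbbbbbbbbbb##########bbbbbb##.......#o       ...
bbbbbbbbbbbbb#########bbbbbbbob#.......#b        .
bbbbb##bbbb##########bbbbbbbb  ob#....#b          
bbbb##bbbbb#####b####bbbbbbbbo   b##.#b    oo     
bbbb##bbb#######b###bbbbbbbbbb    o##o    obbbo   
bbbbb#bb############bbbbbbbbbbb    oo   obbbbbbo  
bbbbb########b#####bbbbbbbbbbbbo       obbbbbbbbb 
bbbbb########bb####bbbbbbbbbbbbbo      ##bbbbbb#b 
bbbbb########bb###bbbbbbbbbbbbbbb      ob#bbbb#b  
bbbbbb###########bbbbbbbbbbbbbbbbb       o##b#b   
bbbbbb###########bbbbbbbbbbbbbbbbbbo      ob#b    
bbbbbbb##########bbbbbbbbbbbbbbbbbbbo       o     
bbbbbobb########bbbbbbbbbbbbbbbbbbbboo            
bbbbbobob######bbbbbbbbbbbbbbbbbbbbbb oo          
bbbbbboooob####bbbbbbbbbbbbbbbbbb
[... 235 characters left out ...]
ooooooooobbbbbbbbbbbbbbbbo           
bbooooooooooooooooooooobbbbbbbbbbbbbbo           o
bbooooooooooooooooooooobbbbbbbbbbbbbo           oo
bboooooooooooooooooooooobbbbbbbbbbb            ooo
bbooooooooooooooooooooooobbbbbbbbb            oobb
bboooooooooooooooooooooooobbbbbbbo           ooooo
bbooooooooooooooooooooboooobbbboo           ooobo.
oooooooooooooooooooobooooooobbooo          ooboo..
oboooooooooooooooobbooooooooooooo         ooboo...
oobbbboooooooobbbbooooooooooooob         ooobo....
ooooobbbbbbbbbbooooooooooooooooo        ooobo.....
oooooooooooooooooooooooooooooob        ooooo......
ooooooooooooooooooooooooooooobo       ooobo.......
oooooooooooooooooooooooooooobo       ooobo........
```

Call:
send_rows(commands=[[-0.43,[0,-0.1,-1.5],0],[-0.43,[0,-0.1,-2.5],0],[-0.43,[0,-0.1,-2.5],0]])

```text
clock: 20.08
ee_pos: [0.6415, 0.0783, 0.1139]
tcp_rot: [-0.001, 0.724, 0.69, -0.001]
wrist_force: [0.1, -0.1, -2.7]
finger_gap: 0.0613
grip_force: 23.6
```

Call:
send_rows(commands=[[-0.437,[0,0,0],0]])

```text
clock: 20.2
ee_pos: [0.6427, 0.0778, 0.1154]
tcp_rot: [0.0, 0.724, 0.689, -0.0]
wrist_force: [-0.3, 0.3, -1.2]
finger_gap: 0.0609
grip_force: 23.7
```

Call:
send_rows(commands=[[-0.442,[0,0,-0.3],0]])

```text
clock: 20.32
ee_pos: [0.6432, 0.0776, 0.1129]
tcp_rot: [0.0, 0.725, 0.689, 0.0]
wrist_force: [0.7, -0.6, -1.4]
finger_gap: 0.0618
grip_force: 15.5
```

Call:
send_rows(commands=[[-0.446,[0,0,-0.2],0]])

```text
clock: 20.45
ee_pos: [0.6429, 0.0777, 0.1106]
tcp_rot: [0.0, 0.725, 0.689, 0.0]
wrist_force: [-0.1, 1.0, -0.9]
finger_gap: 0.0617
grip_force: 9.7
```

Call:
send_rows(commands=[[-0.446,[0,0,-0.4],0],[-0.446,[0,-0.4,-0.8],0],[-0.446,[0,-0.8,-1],0],[-0.446,[0,-0.8,-1],0]])

```text
clock: 20.95
ee_pos: [0.6429, 0.0694, 0.1007]
tcp_rot: [0.0, 0.725, 0.689, 0.0]
wrist_force: [-0.5, 1.0, 1.6]
finger_gap: 0.0615
grip_force: 9.1
```

```bash
python3 asc.py | head -40
```

```text
[0.6429 0.0694 0.1007] [-0.4  1.2  3.2] 0.0619
....oobbbbb#######################....#bo       ..
..obbbbbbbbb######################......bo       .
obbbbbbbbbbb######################.......#b       
bbbbbbbbbbbb##################booob#....#b        
bbbbbbbbbbbb##################o    b#..#b    oo   
bbbbbbbbbbbb##################o     o##o    obbbo 
bbbbbbbbbbbbbb###########bb###o      oo   oobbbbbo
bbbbbbbbbbbbbb#########bbbbboboo         obbbbbbbb
bbbbbbbbbbbbb#########bbbbbbbb  o        ##bbbbbb#
bbbbbb##bbbbb########bbbbbbbbbo  oo      ob#bbbb#b
bbbbbb#bbbbb#####b###bbbbbbbbbo    o       ob#b#b 
bbbbbb#bbb#######b###bbbbbbbbbbo    oo       b#b  
bbbbbb#bb###########bbbbbbbbbbbb     oo       o   
bbbbbb########b#####bbbbbbbbbbbbb      o          
bbbbbb#######bb####bbbbbbbbbbbbbbo      oo        
bbbbbbb###########bbbbbbbbbbbbbbbbo      oo       
bbbbbbb###########bbbbbbbbbbbbbbbbb        oo     
bbbbbbo##########bbbbbbbbbbbbbbbbbbb        oo    
bbbbobobb########bbbbbbbbbbbbbbbbbbbo         o   
bbbbboooob######bbbbbbbbbbbbbbbbbbbbbo         o  
bbbobooooob####bbbbbbbbbbbbbbbbbb
[... 235 characters left out ...]
oooooooooobbbbbbbbbbbbbbo         ooo
obbbooooooooooooooooooobbbbbbbbbbbbbo         ooob
ooooooooooooooooooooooobbbbbbbbbbbbo         ooobo
oooooooooooooooooooooboooobbbbbbbbo         ooooo.
oooobboooooooooooobbooooooobbbbbbb         ooooo..
ooooooobbbbbbbbbbboooooooooobbbbbo        ooobo...
ooooooooooooooooooooooooooooobbob        ooooo....
ooooooooooooooooooooooooooooooobo       ooooo.....
oooooooooooooooooooooooooooooobo       ooooo......
ooooooooooooooooooooooooooooobo       ooooo.......
oooooooooooooooooooooooooooobo       ooooo........
ooooooooooooooooooooooooooobo       ooobo.........
obooooooooooooooooooooooobb        ooobo..........
 obbooooooooooooooooooobbo        ooooo...........
```

```bash
cat > bw.py <<'E'
from h import *
a=manip.capture("scene")["img"];m=np.load("last_m.npy")
def sub(t):
    x,y,w,h=t;T=m[y:y+h,x:x+w];S=a[y-8:y+h+8,x-8:x+w+8];r=cv2.matchTemplate(S,T,5);_,v,_,l=cv2.minMaxLoc(r)
    f=lambda q:(q[0]-q[2])/(2*(q[0]-2*q[1]+q[2])+1e-9) if True else 0
    X,Y=l;dx=f(r[Y,X-1:X+2]) if 0<X<16 else 0;dy=f(r[Y-1:Y+2,X]) if 0<Y<16 else 0
    return round(X-8+dx,2),round(Y-8+dy,2),round(v,3)
print("bowl L",sub((195,190,25,50)),"bowl bottom",sub((205,225,40,30)),"floor",sub((215,215,35,30)),"fixed",sub((160,210,30,40)))
E
python3 bw.py
```

```text
bowl L (np.float32(0.2), np.float32(-0.19), 0.996) bowl bottom (np.float32(-0.11), np.float32(0.57), 0.466) floor (np.float32(-7.49), 8, 0.184) fixed (np.float32(0.02), np.float32(-0.01), 0.998)
```

Call:
send_rows(commands=[[-0.449,[0,-0.2,-0.3],0],[-0.449,[0,-0.5,-0.6],0],[-0.449,[0,-0.8,-0.9],0],[-0.449,[0,-0.8,-0.9],0]])

```text
clock: 21.55
ee_pos: [0.6423, 0.0604, 0.0909]
tcp_rot: [0.0, 0.725, 0.689, -0.001]
wrist_force: [-0.3, 0.6, 1.1]
finger_gap: 0.0618
grip_force: 7.0
```

```bash
python3 bw.py; python3 asc.py | head -34
```

```text
bowl L (np.float32(0.84), np.float32(-0.99), 0.993) bowl bottom (np.float32(7.36), 8, 0.442) floor (8, 8, 0.204) fixed (np.float32(0.01), np.float32(-0.0), 0.998)
[0.6424 0.0605 0.0911] [ 0.1 -0.6  0.5] 0.0618
.....obbbbb########################.....#o       .
...obbbbbbb########################......#bo      
..bbbbbbbbbb#####################ob#.......#o     
obbbbbbbbbbb###################bo  b#.....bo      
bbbbbbbbbbbb##################o     ob#..bo   ooo 
bbbbbbbbbbbb##################o       b#b    obbbo
bbbbbbbbbbb#bb###########bb###oo       o    obbbbb
bbbbbbbbbbbbbb#########bbbbbbbooo          bbbbbbb
bbbbbbbbbbbbb#########bbbbbbbbooooo       b#bbbbbb
bbbbbbbbbbbbb########bbbbbbbbbooo oo       ob#bbbb
bbbbbb#bbbbb#########bbbbbbbbbboo   oo       b#bb#
bbbbb##bbbb######b##bbbbbbbbbbbbo    oo       o##o
bbbbbb#bb###########bbbbbbbbbbbboo     o       oo 
bbbbbb########b#####bbbbbbbbbbbbboo     oo        
bbbbbb#######bb####bbbbbbbbbbbbbbbo      oo       
bbbbbbb###########bbbbbbbbbbbbbbbbbo       oo     
bbbbbbb###########bbbbbbbbbbbbbbbbbb        oo    
bbbbbbb##########bbbbbbbbbbbbbbbbbbbb         o   
bbbbbbbb########bbbbbbbbbbbbbbbbbbbbbb         oo 
bbbbbbboob######bbbbbbbbbbbbbbbbbbbbbbb         oo
bbbbbbbooob####bbbbbbbbbbbbbbbbbbbbbbbbb          
bbbbbbboooob###bbbobbbbbbbbbbbbbbbbbbbbbb         
bbbbbbooooooob##bboobbbbbbbbbbbbbbbbbbbbo         
bbbbbboooooooobbbooooobbbbbbbbbbbbbbbbbb          
bbbbbbooooooooooooooooobbbbbbbbbbbbbbbb           
oobbbboooooooooooooooooobbbbbbbbbbbbbbo          o
ooobbbooooooooooooooooooobbbbbbbbbbbbo          oo
ooooobbooooooooooooooooooobbbbbbbbbbo          oob
ooooooooooooooooooooooooooobbbbbbbbb          oooo
oooooobooooooooooooooooooooobbbbbbbo         oobb.
oooooooobbbboooobbbbbooooooooobbbbb         oooo..
oooooooooooobbobboooooooooooooobooo        ooooo..
oooooooooooooooooooooooooooooooooo        ooooo...
```

```bash
python3 - <<'E'
from h import *
a=manip.capture("scene");s=manip.get_state();E=np.array(s["ee_pos"]);P=E+[0,0,.0566]
print(s["wrist_force"].round(1) if hasattr(s["wrist_force"],'round') else s["wrist_force"])
for th in (45,55,65,75,85,95):
    t=np.radians(th);u=np.array([.05*np.sin(t),-np.sin(t),np.cos(t)]);f=P-u*.057;b=P+u*.033;p=proj(a,f)-proj(a,P)
    n=np.array([0,np.cos(t),np.sin(t)]) # up-back normal
    print(th,"axis ratio",round(p[0]/p[1],2),"foot px rel ascii",((proj(a,f)-proj(a,E+[0,0,.05])+[40,24])/2).round(1),"lowcorner",((proj(a,f-n*.028)-proj(a,E+[0,0,.05])+[40,24])/2).round(1))
E
```

```text
[ 0.1 -0.9  1.1]
45 axis ratio 0.76 foot px rel ascii [28.2 21.8] lowcorner [24.3 21.9]
55 axis ratio 0.91 foot px rel ascii [29.5 21.5] lowcorner [26.3 22.5]
65 axis ratio 1.07 foot px rel ascii [30.6 20.9] lowcorner [28.1 22.8]
75 axis ratio 1.27 foot px rel ascii [31.3 20. ] lowcorner [29.8 22.8]
85 axis ratio 1.51 foot px rel ascii [31.8 18.8] lowcorner [31.1 22.5]
95 axis ratio 1.88 foot px rel ascii [31.8 17.3] lowcorner [32.1 21.7]
```

Call:
send_rows(commands=[[-0.449,[0,-0.8,0.8],0],[-0.449,[0,-1.6,0.8],0],[-0.449,[0,-2.2,0.6],0],[-0.449,[0,-2.3,0.2],0],[-0.449,[0,-2.4,-0.2],0],[-0.449,[0,-2.5,-0.5],0],[-0.449,[0,-2.5,-0.5],0]])

```text
clock: 22.58
ee_pos: [0.6424, 0.0362, 0.086]
tcp_rot: [-0.0, 0.725, 0.689, -0.001]
wrist_force: [-0.3, -0.6, -0.1]
finger_gap: 0.0617
grip_force: 7.3
```

```bash
python3 bw.py; python3 asc.py | head -32
```

```text
bowl L (np.float32(0.61), np.float32(-0.83), 0.965) bowl bottom (np.float32(5.06), np.float32(6.1), 0.695) floor (8, -8, 0.488) fixed (np.float32(0.01), np.float32(-0.01), 0.998)
[0.6426 0.0361 0.0863] [ 0.7 -1.   0.4] 0.0622
...........#######################bbo   ob#o      
...........b#####################b     ob...bo    
..........ob#####################o    o#.....#o   
........obbb###################bo    o##.......bo 
.......obbbb##################bo      ob#......##o
.....obbbbb##############b####bbo       b#.....#o 
....obbbbbbbbb##########bbb###bbbo       ob#..bo  
...obbbbbbbbbb#########bbbbbbbbbbooo       b#b    
...bbbbbbbbbb#########bbbbbbbbbbooooo       o    o
..obbb##bbbb#########bbbbbbbbbbooooooo          bb
.obbb##bbbb######b###bbbbbbbbbbbooooo oo       b#b
.obbbb#bbb##########bbbbbbbbbbbbboooo  oo       ob
 bbbbb######b#######bbbbbbbbbbbbbboooo   oo      o
 bbbbb########b#####bbbbbbbbbbbbbbbooo    oo      
obbbbbb#######bb##bbbbbbbbbbbbbbbbbbooo     o     
obbbbbb###########bbbbbbbbbbbbbbbbbbbooo     oo   
obbbbbb###########bbbbbbbbbbbbbbbbbbbboo      oo  
obbbbbbb#########bbbbbbbbbbbbbbbbbbbbbbbo       oo
obbbbbbbb########bbbbbbbbbbbbbbbbbbbbbbbb        o
obbbbbbbbbb#####bbbbbbbbbbbbbbbbbbbbbbbbbo        
obbbbbbbbbbb####bbobbbbbbbbbbbbbbbbbbbbbbo        
oobbbbbbbbbbbb##bboobbbbbbbbbbbbbbbbbbbbbo        
oobbbbbbbbbboob#bboooobbbbbbbbbbbbbbbbbboo        
ooobbbbbbbbbooobooooooobbbbbbbbbbbbbbbbboo        
ooobbbbbbbbboooooooooooobbbbbbbbbbbbbbbooo        
oooobbbbbbbooooooooooooooobbbbbbbbbbbboooo        
ooooobbbbbboooooooooooooooobbbbbbbbbbboooo        
oooooobbbbboooooooooooooooooobbbbbbbbooooo        
oooooooobbbooooooooooooooooooobbbbbboooooo        
ooooooooooboooooooooooooooooooobbboooooooo        
oooooooooooooooooooooooooooobooooooooooob
```

Call:
send_rows(commands=[[-0.449,[0,-0.1,-0.3],0],[-0.449,[0,-0.2,-0.6],0],[-0.449,[0,-0.3,-0.9],0],[-0.449,[0,-0.4,-1.2],0],[-0.449,[0,-0.4,-1.2],0]])

```text
clock: 23.3
ee_pos: [0.6427, 0.0328, 0.0743]
tcp_rot: [-0.0, 0.725, 0.689, 0.0]
wrist_force: [-0.9, 1.0, 1.3]
finger_gap: 0.0619
grip_force: 7.4
```

```bash
python3 bw.py; python3 asc.py | head -32
```

```text
bowl L (np.float32(0.69), np.float32(-0.83), 0.963) bowl bottom (np.float32(6.87), 8, 0.645) floor (8, -8, 0.572) fixed (np.float32(0.02), np.float32(-0.01), 0.998)
[0.6428 0.0326 0.0745] [0.3 0.7 0.8] 0.0616
...........###################b##o      b...#o    
..........o######################o     b......bo  
.........obb#####################o    b#.......#o 
.......obbbb####################b      b##......#b
......obbbbb##################bbbo      ob#....#b 
.....obbbbbb##################bbboo       b#..#b  
....obbbbbb#bb###########bb###bbbboo       o##o   
...obbbbbbbbbb#########bbbbbbbbbooboo       oo   o
...bbbbbbbbbb#########bbbbbbbbooooooooo         ob
..obbbb#bbbbb########boobbbbbbbooooooo o        b#
. bbbb#bbbb##########boobbbbbbbboooooo  oo      ob
 obbbb#bbb#######b##bbobooobbbbbbboooo    o       
 obbbb#bb###b#######bboooooobbbbbbboooo    oo     
 bbbbb########b#####bbbbbboobbbbbbbbooo     oo    
 bbbbb########bb###bbbbbboooobbbbbbbbooo      o   
 bbbbbb###########bbbbbbbboobobbbbbbbbboo      oo 
 bbbbbb###########bbbbbbbbbbboobbbbbbbbbo        o
 bbbbbbb#########bbbbbbbbbbbbooobbbbbbbbbo        
oobbbbbbb########bbbbbbbbbbbbbbobbbbbbbbbo        
oobbbbbbbb######bbbbbbbbbbbbbbbbbobbbbbbbo        
oobbbbbbbbb#####bbobbbbbbbbbbbbbbbbbbbbbboo       
ooobbbbbbbbbb###bbooobbbbbbbbbbbbbbbbbbbooo       
ooobbbbbbbbbbbb#bbooooobbbbbbbbbbbbbbbbbooo       
oooobbbbbbboboobbooooooobbbbbbbbbbbbbbboooo       
ooooobbbbbboooooooooooooobbbbbbbbbbbbbboooo       
oooooobbbbboooooooooooooooobbbbbbbbbbbooooo       
ooooooobbbboooooooooooooooooobbbbbbbboooooo       
oooooooobbbboooooooooooooooooobbbbbboooooo        
oooooooooobbooooooooooooooooooobbbboooooob        
oooooooooooooooooooooooooooooboooooooooooo        
ooooooooooooboooooooooooooobooooooooooooo
```

```bash
cat > balls.py <<'E'
from h import *
for n in("scene","top"):
    c=manip.capture(n);g=c["img"].astype(int);p=[proj(c,(.643+.08*np.cos(t),.026+.08*np.sin(t),.113)) for t in np.linspace(0,6.28,40)]
    m=np.zeros(g.shape[:2],np.uint8);cv2.fillPoly(m,[np.int32(p)],255)
    v=g.mean(2);sat=g.max(2)-g.min(2);b=((v>125)&(m>0)).astype(np.uint8)
    k,_,st,ce=cv2.connectedComponentsWithStats(b)
    print(n,[(ce[i].round(0).tolist(),int(st[i,4])) for i in range(1,k) if st[i,4]>4], "max",v[m>0].max())
    if n=="scene":
        x0,y0,w,h=cv2.boundingRect(np.int32(p))
        for r in range(y0-4,y0+h,2):print(''.join(chr(48+min(9,int(v[r,q]//25))) for q in range(x0,x0+w,1)))
E
python3 balls.py
```

```text
scene [([206.0, 208.0], 66), ([272.0, 197.0], 14), ([278.0, 208.0], 7)] max 173.33333333333334
4444444454444444444420000000111111112222221111111111000000001121100023333332124
4444444444454444444421000111100000011101101100000000000000000111100012222221125
5544444444444455444431000000000000000000000000000000000000000000000011111111246
5555544444444444545442000000000000000000000000000000000000012210000122222335666
5555555544444444444443200000000000000000000000000000000000001110001366666666666
5555555555554444444444210000000000000000000000000000000000011100001466666666654
5555555555555554444333211000000000000000000000000000000011111100012566666666421
5555555555555544332222221000000000000000000000000000000000110010124666666666654
5555555555554332222223221000000000000000000000000000000000001122334566666666666
5555555555433222222232210000000000000000000000000001000000001233333344566666666
5555555543322222223222211222100000000000111100001122221000001333333333445666666
5555554432222222222222222222100000000000000000122333322212113333333333334445666
555554432222222222222222222100000000000000011
[... 1072 characters left out ...]
11
4444444222222222333333333343211112223444444443321222222222222233322121111211112
4444444432222222333333333334443333334444444444443222122222222222221111111111122
4444444444322222333333333334444444444444444444444443222122222222211111121111233
4444444444433222233333333334444444444444444444444444443322122222111111111122344
4444444444444333223333333333334444444444444444444444444443321221111111112234444
4444444444444444333333333333334444444444444444444444444444443321111111233444444
4444444444444444444333333333344444444444444444444444444444444433222233344444444
5444444444444444444433333333333344444444444444444444444444333344444444444444444
top [([284.0, 142.0], 8), ([284.0, 180.0], 72)] max 163.0
```

Call:
send_rows(commands=[[-0.449,[0,0.2,-0.3],0],[-0.449,[0,0.4,-0.6],0],[-0.449,[0,0.6,-0.8],0],[-0.449,[0,0.6,-0.8],0]])

```text
clock: 24.0
ee_pos: [0.6425, 0.0389, 0.0662]
tcp_rot: [-0.0, 0.724, 0.689, -0.0]
wrist_force: [0.2, 2.0, 2.3]
finger_gap: 0.0618
grip_force: 7.6
```

```bash
python3 bw.py;python3 balls.py
```

```text
bowl L (np.float32(2.72), np.float32(-2.16), 0.939) bowl bottom (8, 8, 0.517) floor (8, np.float32(5.22), 0.524) fixed (np.float32(0.01), np.float32(-0.01), 0.998)
scene [([206.0, 209.0], 116), ([243.0, 236.0], 25)] max 174.0
4444444455444444444444310111222233333332333222333322222211110001110000013332124
4444444444455444444444310000011122222222222222222222211111000001100000012221125
5554444444444555444444420000000111112222222222221111111000000011211000011111246
5555554444444444555554420000111000111111111111111100000000000000111100122335666
5555555554444444444555421000001000000000000000000000000000000000000001366666666
5555555555554444444443321000000000000000000000000000000000000012210002466666654
5555555555555554443332221000000000000000000000000000000000000011100013566666421
5555555555555544322222222100000000000000000000000000000000000111100013666666654
5555555555555432222222222210000000000000000000000000000000001111000013666666666
5555555555543222222222222221000000000000000000000000000000000110111123456666666
55555555543222222222222222210000000000000000000000000000000000012333333345
[... 1196 characters left out ...]
332221111
4444444443222222222323332110000000122223433221122222222222333333333333321112111
4444444444322222222233333332211000122224555543222112222222223333333332211111111
4444444444433222222233333333333211122245666544333221222222222222333222121111121
4444444444444332222223333333344333333345555443334433222222222222222211111111111
4444444444444443222222333333333344444444444443344444443321222222222111111111112
4444444444444444433222333333333334444444333344444444444443321222221111111111223
5444444444444444444433333333333334444444444444444444444444443322221111111122344
5444444444444444444444333333333333444444444444444444444444444443321111122334444
top [([284.0, 170.0], 288)] max 192.33333333333334
```

Call:
send_rows(commands=[[0.9,[0,0,0],0],[0.9,[0,0,0],0],[0.9,[0,-0.3,0.6],0],[0.9,[0,-0.6,1.5],0],[0.9,[0,-0.8,2.5],0],[0.9,[0,-0.8,2.5],0]], squeeze=40)

```text
clock: 24.9
ee_pos: [0.6434, 0.0302, 0.0927]
tcp_rot: [0.001, 0.725, 0.689, 0.001]
wrist_force: [0.1, 1.0, -1.4]
finger_gap: 0.0611
grip_force: 43.5
```

```bash
python3 bw.py;python3 balls.py; python3 -c "
from h import *
a=manip.capture('scene')
for X in((.643,.026,.063),(.643,.106,.113),(.723,.026,.113),(.563,.026,.113),(.643,-.054,.113)):print(X,proj(a,X).round())"
```

```text
bowl L (np.float32(-0.06), np.float32(-0.08), 0.963) bowl bottom (np.float32(0.04), np.float32(0.36), 0.809) floor (np.float32(-0.08), np.float32(3.55), 0.54) fixed (np.float32(0.02), np.float32(-0.0), 0.998)
scene [([268.0, 195.0], 38), ([207.0, 206.0], 54), ([278.0, 208.0], 16), ([241.0, 225.0], 7), ([239.0, 231.0], 21), ([250.0, 231.0], 6), ([246.0, 235.0], 24)] max 170.33333333333334
4444444444444444444310000000000000000000000000000000000000133200001233333332124
4444444444444444444421000000000000000000000000000000000000112100001222222221125
5544444444444444444442100000000000000000000000000000000011111100000111111111246
5555544444444444445444200000000000000000000000000000000011110000123332222335566
5555555544444444444454210000000000000000000000000000000001100111246666666666666
5555555555544444444444200000000000000000000000000000000000013555566666666666654
5555555555555554444432111100000000000000100000000010000000024566666666666666421
5555555555555554433321122211000000000001100000001222110000012334566666666666654
555555555555443322222222221000000000000000001122333322211112333334456
[... 1531 characters left out ...]
4444444443222233333333333344444444443333455655443344444444332111111111223444444
4444444444432223333333333344444444444444444444433344444444444332112223344444444
4444444444444332333333333344444444444444444333344444444444444443333444444444444
4444444444444443333333333333344444444444444444444444444444444433344444444444444
4444444444444444344333333333344444444444444444444444444444333344444444444444444
5444444444444444444333344443334444444444444444444444433222334444444444444444444
top [([280.0, 187.0], 20)] max 142.33333333333334
(0.643, 0.026, 0.063) [242. 228.]
(0.643, 0.106, 0.113) [272. 235.]
(0.723, 0.026, 0.113) [215. 240.]
(0.563, 0.026, 0.113) [266. 191.]
(0.643, -0.054, 0.113) [213. 195.]
```

Call:
send_rows(commands=[[0.9,[0,3.5,0.5],0],[0.9,[0,0,0.5],0],[0.9,[0,3.5,0.5],0],[0.9,[0,0,0.5],0],[0.9,[0,3.5,0.5],0],[0.9,[0,0,0.5],0],[0.9,[0,0,0.5],0]])

```text
clock: 25.98
ee_pos: [0.6425, 0.0271, 0.0963]
tcp_rot: [0.001, 0.726, 0.688, -0.001]
wrist_force: [0.4, -0.8, -1.9]
finger_gap: 0.0614
grip_force: 43.5
```

```bash
python3 bw.py;python3 balls.py | tail -16; python3 asc.py | tail -40|head -32
```

```text
bowl L (np.float32(-0.02), np.float32(-0.6), 0.947) bowl bottom (np.float32(-0.01), np.float32(0.19), 0.911) floor (np.float32(-1.01), np.float32(3.25), 0.608) fixed (np.float32(0.02), np.float32(-0.01), 0.998)
6432222222222222211000000000011222321122222222222233333333333333333332211111111
6422222222222222232211000000012223554221112222222222223333333333333221111111111
6432222222222223333332211000011222344434432122222222222233333333332211111111111
5542222222222223333333332211001222333456654321122222222222223333221111111111112
5443222222222233333333333333233333333455554433222112222222222222211111111111223
4444322222222223333333333344455444434444444333444432112222222222111111111112234
4444422222222233333333333444444444456665433444456654321122222221111111111123444
4444443222222223333333333344444444455554433455445444433221122211111111112234444
4444444322222223333333333344444444444444445666543333334443322111111111233444444
4444444443222223333333333344444444443333455555443344444444443322112223344444444
4444444444432222333333333344444444444444444444433444444444444443333444444444444
444444444
[... 1285 characters left out ...]
bbb#######bbbbbbbbbbbbbbbbobbbbbbbbo     oo 
 bbbbbbbbbb#####bbobbbbbbbbbbbbbbbbbbbbbbo       o
 bbbbbbbbbbb####bboobbbbbbbbbbbbbbbbbbbbbo        
 obbbbbbbbbbbb##bboo obbbbbbbbbbbbbbbbbbbo        
oobbbbbbbbbobobbbboo obbbbbbbbbbbbbbbbbbooo       
oobbbbbbbbboboooooooooooobbbbbbbbbbbbbbbooo       
ooobbbbbbbbobooooo  oooo  bbbbbbbbbbbbboooo       
ooobbbbbbbbbbooooo  ooooooobbbbbbbbbbbooooo       
oooobbbbbbbbooooooooo   ooooobbbbbbbboooooo       
ooooobbbbbboooooooooo  oooooooobbbbbooooooo       
oooooobbbbbooooooooooooooooooooobbooooooooo       
ooooooobbbboooooooooooooooooooooooooooooooo       
ooooooooobboooooooooooooooooooobooooooooooo       
ooooooooooooooooooooooooooooobboooooooooooo
```

Call:
send_rows(commands=[[-0.44,[0,0.2,-1.5],0],[-0.449,[0,0.3,-1.8],0],[-0.449,[0,0.5,-2.2],0],[-0.449,[0,0.7,-2.6],0],[-0.449,[0,0.9,-2.9],0],[-0.449,[0,1.0,-3.1],0],[-0.449,[0,1.0,-3.1],0]])

```text
clock: 27.05
ee_pos: [0.6426, 0.0406, 0.0653]
tcp_rot: [-0.0, 0.725, 0.689, -0.0]
wrist_force: [0.5, 2.4, 3.0]
finger_gap: 0.0617
grip_force: 7.6
```

```bash
python3 bw.py;python3 balls.py | tail -19; python3 asc.py | tail -40|head -30
```

```text
bowl L (np.float32(2.82), np.float32(-2.16), 0.938) bowl bottom (8, 8, 0.486) floor (8, np.float32(5.75), 0.521) fixed (np.float32(0.02), np.float32(-0.01), 0.998)
6666642222222221111122222221111000000000000002333333333333333333323334444444444
6666542222222221011222222111110010111111100012333333333333333333333233344444444
6666532222222221011222211011110001101010000123333333333333333333333332233444444
6665432222222222101111111000111011000000000233333333333333333333333333332333444
6654432222222222100110010000010122110000011233333333333333333333333333333322233
6544442222222222210000000000001111110001222233333333333333333333333333333333322
5544443222222222221000000000001110100011222222323333333333333333333333333333333
5444444222222222221000000000000000000011222222223233333333333333333333333333322
4444444322222222222211000000000000001111212222222222233333333333333333333332211
4444444432222222222222110000000000012223221222222222222323333333333333333221111
4444444443222222222233322110000000012224432222122222222222333333333333322122111
44444444443222222222233333221100001122234434553222222222
[... 1384 characters left out ...]
#####bbbbbbbbbbooooobbbbbbbo         
oobbbbbb##########bbbbbbbbbbboooooobbbbbb         
oobbbbbbb########bbbbbbbbbbbbbbooobbbbbbb         
ooobbbbbbb######bbobbbbbbbbbbbbbbobbbbbbb         
ooobbbbbbbbb####bbobbbbbbbbbbbbbbbbbbbbbb         
oooobbbbbbbbbb##bboo obbbbbbbbbbbbbbbbbbo         
ooooobbbbbbboob#bboo oobbbbbbbbbbbbbbbbbo         
oooooobbbbboooobooooooooobbbbbbbbbbbbbboo         
oooooobbbbbooooooooooooooobbbbbbbbbbbbboo         
oooooooobbbooooooooooooooooobbbbbbbbbbooo         
ooooooooobbbboooooooooooooooobbbbbbbboooo         
ooooooooooobboooooooooooooooooobbbbooooo         o
oooooooooooooooooooooooooooooooooooooooo        oo
ooooooooooooooooooooooooooooooooooooooo        ooo
```

Call:
send_rows(commands=[[-0.449,[0,-0.3,1.2],0],[-0.449,[0,-1.1,1.2],0],[-0.449,[0,-1.1,0.8],0],[-0.449,[0,-1.1,0.5],0],[-0.449,[0,-1.1,0.2],0],[-0.449,[0,-1.1,-0.1],0],[-0.449,[0,-1.1,-0.1],0]])

```text
clock: 28.12
ee_pos: [0.6424, 0.0295, 0.064]
tcp_rot: [-0.0, 0.725, 0.689, -0.0]
wrist_force: [0.4, 1.3, 2.7]
finger_gap: 0.0618
grip_force: 7.8
```

```bash
python3 bw.py;python3 balls.py | tail -17; python3 asc.py | tail -40|head -30
```

```text
bowl L (np.float32(1.98), np.float32(-1.67), 0.944) bowl bottom (8, 8, 0.584) floor (8, -8, 0.642) fixed (np.float32(0.02), np.float32(-0.01), 0.998)
6665322222211011110110011101111000100012333333333333333333333333333332233344444
6665322222221000100000000111221101001123333333333333333333333333333333333233444
6654322222222100010000000011111000012222333333333333333333333333333333333322223
6544322222222110000000000001100000122222222333333333333333333333333333332222112
5444432222222210000000000000000000122222222222233333333333333333333333221112212
5444432222222222111000000000000111112122222222222333333333333333333322211211211
4444443212222222222110000000000122222221122222222222233333333333332211112111211
4444444322222222223221100000001122245653221222222222222333333333322111112111111
4444444432222222223333322110001122245655432222122222222222323333221111111111112
4444444443222222222333333322211122234444444555322112222222223322211212222111122
4444444444432222222333333333333333344333345666543221112222222222111112112121234
4444444444444322222233333333334444444444444444444333322122222221111212
[... 1202 characters left out ...]
bb###########bbbbbbbbbbooooooobbbbboo        
 oobbbbb#########bbbbbbbbbbbbooooobbbbbbbo        
ooobbbbbb########bbbbbbbbbbbbbbooobbbbbbboo       
ooobbbbbbb######bbbbbbbbbbbbbbbbobbbbbbbboo       
oooobbbbbbb#####bb obbbbbbbbbbbbbbbbbbbbooo       
ooooobbbbbbbb###bb  obbbbbbbbbbbbbbbbbbbooo       
ooooobbbbbbbbbb#bboooo bbbbbbbbbbbbbbbbbooo       
oooooobbbbbbboobbooooo  bbbbbbbbbbbbbbboooo       
ooooooobbbbboooooooooooooobbbbbbbbbbbbboooo       
oooooooobbbboooooooooooooooobbbbbbbbbbooooo       
ooooooooobbbbooooooooooooooooobbbbbbboooooo       
ooooooooooobboooooooooooooooooobbbboooooooo       
ooooooooooooobbooooooooooooooooooooooooooo        
 ooooooooooooooooooooooooooooooooooooooooo
```

Call:
send_rows(commands=[[0.9,[0,0,0],0],[0.9,[0,0,0],0],[0.9,[0,-0.6,1.5],0],[0.9,[0,-0.9,3.5],0],[0.9,[0,-0.9,3.5],0]], squeeze=40)

```text
clock: 28.95
ee_pos: [0.6442, 0.0198, 0.1022]
tcp_rot: [0.001, 0.725, 0.689, 0.002]
wrist_force: [0.9, -0.1, -0.6]
finger_gap: 0.0609
grip_force: 44.6
```

Call:
send_rows(commands=[[0.9,[0,5,0],0],[0.9,[0,0,0],0],[0.9,[0,5,0],0],[0.9,[0,0,0],0],[0.9,[0,5,0],0],[0.9,[0,0,0],0],[0.9,[0,0,0],0],[0.9,[0,0,0],0]])

```text
clock: 29.95
ee_pos: [0.6426, 0.0205, 0.0995]
tcp_rot: [-0.0, 0.725, 0.689, 0.0]
wrist_force: [-0.2, -0.5, -1.2]
finger_gap: 0.0614
grip_force: 44.5
```

```bash
python3 bw.py;python3 balls.py | tail -19; python3 asc.py | tail -40|head -30; python3 - <<'E'
from h import *
f=[]
for i in range(10):
    manip.capture("top");f.append(manip.get_state()["wrist_force"])
print(np.mean(f,0),np.std(f,0))
E
```

```text
bowl L (np.float32(-0.22), np.float32(-1.51), 0.896) bowl bottom (np.float32(-0.43), np.float32(0.35), 0.888) floor (np.float32(-1.33), np.float32(1.08), 0.678) fixed (np.float32(0.01), np.float32(-0.01), 0.998)
6542222222110000000000000000011122222222222223333333333333333333332221111121124
6432222222222110000000000001121111222222222222223333333333333333321112112111123
5422222222222221100000000012221222111222222222222223333333333332211111211111123
5422222222222222221100000011222233333221222222222222223333333221111111111111234
5422222222222223232221110001222244566542211122222222222233332211211121111112244
5422222222222222233333321101222344555544333221122222222222222111111111111122344
5432222222222222333333333233345554444444456543211122222222221112211111111223444
5442222222222222333333333344566554333334666554333222122222221111111111112334444
4443222222222233333333333444555443344544554444456654321122221111111111223444444
4444322222222223333333333444433444566654333333456655433322211121111122344444444
4444432222222223333333333444444444555544334554444444433444322222222334444444444
44444443
[... 1504 characters left out ...]
bbbbbb    oo   
  obbbbb########bbbbbbbbbbbbbbbooobbbbbbbo    oo  
  obbbbbbb#####bbbbbbbbbbbbbbbbbbbbbbbbbbo      o 
  obbbbbbbb####bbbbbbbbbbbbbbbbbbbbbbbbbboo      o
  obbbbbbbbbb##bbbo obbbbbbbbbbbbbbbbbbbooo       
  obbbbbbbbbbb##bbo oobbbbbbbbbbbbbbbbbboooo      
  obbbbbbbbbbbbbo oooo  obbbbbbbbbbbbbbooooo      
  obbbbbbbbbbboo  oboo  obbbbbbbbbbbbbbooooo      
  obbbbbbbbbbboooooooooooo obbbbbbbbbbooooooo     
 ooobbbbbbbbobooooo  oooo  oobbbbbbbboooooooo     
 oooobbbbbbbbbooooo ooooooooooobbbbbooooooooo     
 oooobbbbbbbbooooooooo   oooooooooooooooooooo     
 ooooobbbbbboooooooooo  ooooooooooooooooooooo     
[ 0.02243849  0.12049667 -0.50126127] [0.39103182 0.60879943 0.51522313]
```

Call:
send_rows(commands=[[0.9,[0,0,5],0],[0.9,[0,0,10],0],[0.9,[0,0,14],0],[0.9,[0,0,14],0],[0.9,[0,0,14],0]])

```text
clock: 31.28
ee_pos: [0.6423, 0.0207, 0.2388]
tcp_rot: [-0.0, 0.725, 0.689, -0.0]
wrist_force: [-0.6, 0.3, -2.1]
finger_gap: 0.0612
grip_force: 44.6
```

```bash
python3 bw.py;python3 balls.py | head -34; python3 asc.py | tail -40|head -30; python3 - <<'E'
from h import *
f=[]
for i in range(20):
    manip.capture("top");f.append(manip.get_state()["wrist_force"])
print(np.mean(f,0))
E
```

```text
bowl L (np.float32(-0.23), np.float32(0.03), 0.997) bowl bottom (np.float32(-0.43), np.float32(0.35), 0.887) floor (np.float32(-5.8), np.float32(-4.5), 0.781) fixed (np.float32(0.02), np.float32(-0.01), 0.998)
scene [([240.0, 186.0], 74), ([265.0, 192.0], 60), ([212.0, 196.0], 12), ([278.0, 208.0], 16), ([203.0, 214.0], 21), ([245.0, 217.0], 19), ([238.0, 221.0], 19), ([252.0, 222.0], 20), ([232.0, 226.0], 21), ([244.0, 226.0], 18), ([251.0, 229.0], 18), ([238.0, 231.0], 20), ([245.0, 235.0], 21)] max 167.33333333333334
4444444444444444444444444444444444455566666666665432111111111111111111111122124
4444444444444444444444444444444445566666666654456665443211111111111111111211124
5444444444444444444444444444445566666666666666544456666554321111111111111111246
5555444444444444444444444444556666666666666666666544556666655443334322222334566
5555555444444444444444444445555444443333333444444454444556666666666666666666666
5555555555444444444444444333333332223233333223233333333344556666666666666666653
5555555555555444444433332232223333333323323333322232222333344566666666666666420
55555555555555
[... 2933 characters left out ...]
......##########bbbbbbbbbbbbbbbbbbobbbbbbbbb......
.......b########bbbbbbbbbbbbbbbbbbbbbbbbbbbb......
.........######bb#bbbbbbbbbbbbbbbbbbbbbbbbbb......
..........b####bb.bbbbbbbbbbbbbbbbbbbbbbbbbb......
...........####bb...bbbbbbbbbbbbbbbbbbbbbbbo......
...........b###bb.....bbbbbbbbbbbbbbbbbbbbb   ....
............b##bb.......bbbbbbbbbbbbbbbbbbo    ...
..............bbb....... obbbbbbbbbbbbbbbbo      .
.......................    obbbbbbbbbbbbbbb       
......................       obbbbbbbbbbbbb       
.....................     oo   obbbbbbbbb#b       
...................         oo   obbbb###b   obo  
..................    oooo   oo    oo ooo   ob.#b 
[ 0.07451363  0.00370078 -0.92881257]
```

All eight balls show as separate spots in the bowl, from (232,226) to (252,222) in the scene view. The wrist reads 0.93 N, the weight of the empty beaker, and the bowl is in its original place. Now I'll carry the beaker back to the bench.

Call:
send_rows(commands=[[0.9,[-2,4,0],0],[0.9,[-4,8,0],0],[0.9,[-6,12.5,0],0],[0.9,[-8,17,-2],0],[0.9,[-10,21,-6],0],[0.9,[-12,25,-11],0],[0.9,[-13,27,-16],0],[0.9,[-13,27,-18.5],0]])

```text
clock: 33.48
ee_pos: [0.5095, 0.2928, 0.0515]
tcp_rot: [-0.001, 0.723, 0.691, -0.002]
wrist_force: [-0.7, -1.0, -0.6]
finger_gap: 0.0615
grip_force: 44.5
```

Call:
send_rows(commands=[[-0.44,[0,0,0],0],[-0.447,[0,0,0],0]])

```text
clock: 33.72
ee_pos: [0.5139, 0.2904, 0.0557]
tcp_rot: [0.0, 0.725, 0.689, 0.001]
wrist_force: [0.9, -0.1, 0.5]
finger_gap: 0.0618
grip_force: 10.4
```

Call:
send_rows(commands=[[-0.453,[0,0,0],0]])

```text
clock: 33.85
ee_pos: [0.5141, 0.2907, 0.0562]
tcp_rot: [0.0, 0.725, 0.689, 0.001]
wrist_force: [-0.0, 0.2, -0.3]
finger_gap: 0.062
grip_force: 3.8
```

```bash
python3 asc.py | head -38
```

```text
[0.5138 0.2908 0.0561] [-0.1  0.6 -1.2] 0.0626
.................b####################............
..................###################.............
..................###################.............
..................##################..............
..................#################b..............
.................#################................
.................##############b..................
.................##b########b.....................
................##bbb#######b.....................
................#bbbb######bbb....................
...............#bbbb######bbbbb...................
.............###bbbbbb###bbbbbbb..................
.............#bbbb###bb##bbbbbbbb.................
............##bbbb######bbbbbbbbbb................
............###bb######bbbbbbbbbbbb...............
............###########bbbbbbbbbbbbb..............
............#########bbbbbbbbbbbbbbbb.............
...........##########bbbbbbbbbbbbbbbbb............
...........#########bbbbbbbbbbbbbbbbbbb...........
............########bbbbbbbbbbbbbbbbbbbb..........
............b#####bb#bbbbbbbbbbbbbbbbbbbb.........
.............####b..bbbbbbbbbbbbbbbbbbbbbb........
..............##bb...bbbbbbbbbbbbbbbbbbbbbb.......
...............bb......bbbbbbbbbbbbbbbbbbbb.......
........................bbbbbbbbbbbbbbbbbbb.......
.........................bbbbbbbbbbbbbbbbb........
...........................bbbbbbbbbbbbbb.........
............................bbbbbbbbbbbb..........
.............................bbbbbbbbbb...........
..............................bbbbbbbb............
................................bbbbb.............
.................................bbb..............
..................................................
..................................................
..................................................
..................................................
..................................................
```

Call:
send_rows(commands=[[-0.453,[0,0,-1],0],[-0.453,[0,0,-1.8],0],[-0.454,[0,0,-1.8],0],[-0.455,[0,0,-1.8],0],[-0.455,[0,0,-1.8],0]])

```text
clock: 34.52
ee_pos: [0.5127, 0.2906, 0.0365]
tcp_rot: [0.0, 0.725, 0.689, 0.0]
wrist_force: [-0.1, -0.0, -0.3]
finger_gap: 0.0622
grip_force: 3.1
```

```bash
python3 asc.py | head -38
```

```text
[0.5128 0.2906 0.0366] [ 0.8  0.5 -0.9] 0.0621
.................b####################............
..................###################.............
..................###################.............
..................##################..............
..................#################b..............
.................b################b...............
.................b##############b.................
................b##b########b.....................
...............b##bbb#######......................
..............b###bbb######b......................
.............ob##bbb######bb......................
.............b##bbbb######bbb.....................
.............##bbbb##b###bbbb.....................
.............#bbbb######bbbbb.....................
............###bb#######bbbbb.....................
............###########bbbbbb.....................
............##########bbbbbbb.....................
...........b########bbbbbbbb......................
...........#########bbbbbbbb......................
............########bbbbbbb.......................
............b#####bbbbbbbbb.......................
............b####bbbbbbbbbb.......................
............b###bbbbbbbbbb........................
............bbb#bbbbbbbbbb........................
............bbbbbbbbbbbbb.........................
............bbbbbbbbbbbbb.........................
.............bbbbbbbbbbbb.........................
.............bbbbbbbbbbb..........................
..............bbbbbbbbb...........................
................bbbbbb............................
..................................................
..................................................
..................................................
..................................................
..................................................
..................................................
..................................................
```

Call:
send_rows(commands=[[-0.455,[0,0,-0.6],0],[-0.455,[0,0,-1.1],0],[-0.455,[0,0,-1.4],0],[-0.455,[0,0,-1.6],0],[-0.455,[0,0,-1.6],0]])

```text
clock: 35.2
ee_pos: [0.5129, 0.2904, 0.0204]
tcp_rot: [0.0, 0.725, 0.689, 0.0]
wrist_force: [0.1, 0.9, 0.9]
finger_gap: 0.0622
grip_force: 0.1
```

```bash
python3 asc.py | head -38
```

```text
[0.5128 0.2904 0.0205] [ 1.3 -0.4  0.5] 0.0621
.................####################b............
..................###################.............
..................###################.............
..................b#################..............
..................#################b..............
..................################b...............
.................b###############b................
.................#############b...................
.................##bb########b....................
................##bbb#######bb....................
...............b#bbb#######bbbb...................
..............b#bbbb######bbbbbo..................
.............##bbbb##b###bbbbbbb..................
.............##bbb#######bbbbbbb..................
............b##bb#######bbbbbbbb..................
............###########bbbbbbbbo..................
............###########bbbbbbbb...................
............########bbbbbbbbbb....................
...........b########bbbbbbbbbb....................
............b#######bbbbbbbbb.....................
.............#####bbbbbbbbbb......................
.............####bbbbbbbbbbb......................
.............b###bbbbbbbbbb.......................
.............bb#bbbbbbbbbbb.......................
.............bbbbbbbbbbbbb........................
..............bbbbbbbbbbb.........................
...............bbbbbbbbbb.........................
................bbbbbbbb..........................
..................bbbb............................
..................................................
..................................................
..................................................
..................................................
..................................................
..................................................
..................................................
..................................................
```

Call:
send_rows(commands=[[-0.455,[0,0,-0.1],0],[-0.5,[0,0,-0.1],0],[-0.7,[0,0,-0.1],0],[-1,[0,0,-0.1],0],[-1,[0,0,-0.1],0],[-1,[0,0,-0.1],0]])

```text
clock: 36.0
ee_pos: [0.5126, 0.2905, 0.0194]
tcp_rot: [-0.0, 0.725, 0.689, -0.0]
wrist_force: [0.3, -0.1, -0.1]
finger_gap: 0.085
grip_force: 0.0
```

Call:
send_rows(commands=[[-1,[0,0,2],0],[-1,[0,0,5],0],[-1,[0,0,9],0],[-1,[0,0,14],0],[-1,[0,0,19],0],[-1,[0,0,22],0],[-1,[0,0,22],0]])

```text
clock: 36.88
ee_pos: [0.5139, 0.2912, 0.2422]
tcp_rot: [0.0, 0.725, 0.689, 0.002]
wrist_force: [-0.6, 0.2, -0.7]
finger_gap: 0.0852
grip_force: 0.0
```

```bash
python3 bw.py; python3 balls.py | head -1; python3 - <<'E'
from h import *
a=manip.capture("scene");s=manip.get_state();print(s["ee_pos"],s["clock"],s["finger_gap"])
c=manip.capture("scene");p=proj(a,(.5128,.2905,.045));x,y=map(int,p);g=a["img"].astype(int)
sub=g[y-36:y+36:2,x-40:x+40:2];v=sub.mean(2);sat=sub.max(2)-sub.min(2)
for r in range(sub.shape[0]):print(''.join('.' if sat[r,q]>22 else chr(48+min(9,int(v[r,q]//20))) for q in range(sub.shape[1])))
print([((proj(a,(.5128,.2905,z))-[x-40,y-36])/2).round(1) for z in(0,.09)])
E
```

```text
bowl L (np.float32(-0.22), np.float32(0.03), 0.997) bowl bottom (np.float32(-0.42), np.float32(0.35), 0.887) floor (np.float32(-5.89), np.float32(-4.56), 0.781) fixed (np.float32(0.01), np.float32(-0.01), 0.998)
scene [([240.0, 186.0], 63), ([265.0, 192.0], 56), ([278.0, 208.0], 14), ([202.0, 215.0], 20), ([245.0, 217.0], 16), ([238.0, 220.0], 16), ([251.0, 222.0], 15), ([232.0, 226.0], 16), ([244.0, 225.0], 15), ([251.0, 229.0], 18), ([238.0, 230.0], 17), ([245.0, 234.0], 18)] max 160.33333333333334
[0.51196717 0.29021106 0.23808682] 37.075 0.08543035615762339
........................................
........................................
........................................
........................................
........................................
........................................
........................................
........................................
........................................
...................43222223.............
..................32222222223...........
.................4222222222223..........
.................22222222222223.........
[... 286 characters left out ...]
.
...............2222223222222333.........
..............3222222223333332..........
..............2222222222222223..........
..............222222222221222...........
..............22222122222222............
..............22221222222222............
..............2222122222222.............
..............3212222222223.............
...............22222222222..............
................222222222...............
.................3222222................
........................................
........................................
........................................
........................................
........................................
[array([17.9, 23.3]), array([22.4, 12.4])]
```

```bash
python3 -c "
from workcell import manip
print(manip.finish_job())"
```

```text
the job is handed in; nothing more can be done
None
```

The job is handed in at about 37 s: square key then round key pressed and released, all eight balls in the bowl, and the bowl back in place. The bowl tipped a few millimetres while I levered the beaker's foot on it, and a finger seemed to press on the pan once. The beaker stands empty and upright on the bench, released, with the jar untouched; no verdict came back.

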